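Clip the setting tools back on the bench rack

ROBOT

A 6-joint arm with a two-finger parallel gripper is mounted at the origin on the work surface. World frame = base frame: x ahead of the robot, y to its left, z up, the work surface at z = 0. Lengths are in m, angles in rad, forces in N, time in s.
With the tool pointing down it reaches from about 0.375 to 0.75 m from the base axis. Payload 9 kg.
Tool frame: the origin (TCP) lies between the finger pads; the fingertips stand 14 mm ahead of it and the grasp point (between the pads) lies 5 mm behind it; z points along the fingers, y is the line along which they close (so a half turn about z gives the same grasp; the last joint's range is limited). The gripper opens to 85 mm and grips with 20 to 120 N. Pads are 22 mm wide; open, the fingers measure 114 mm over their backs; the gripper's body (76 mm by 85 mm) begins 54 mm behind the grasp point. The pads swing forward as they close: fully open they stand 13 mm farther back than shut.
Start: joints at [-1.356, 0.104, 0.097, 1.564, 0, 1.353], TCP at [0.252, -0.545, 0.206] pointing down, gripper open.
Joint ranges: [-2.99, 2.99], [-0.84, 1.86], [-1.1, 1.16], [-1.84, 2.11], [-1.51, 1.56], [-3.14, 3.14]. Speed limits (rad/s): [2.22, 2.22, 2.57, 3.14, 3.14, 3.14].

INTERFACE

Orientations are given as a 3x3 rotation matrix whose columns are the frame's x, y, z axes.
In Python, from cell import env gives the robot as it stands. The module is installed in compiled form; this text tells all that it offers.
- The arm moves only by the tool drive_tool, never from a script. Its argument "plan" is a list of rows, each an object of numbers: "tx", "ty", "tz": the shift along the tool's x, y, z in cm; "wx", "wy", "wz": the turn, a rotation vector about the tool's x, y, z in degrees. A call has 1 to 5 rows; each row is the pose to reach, as a shift and turn from the pose commanded when the call began, along the tool's axes at that moment; what a row does not reach only later rows make up. A row lasts 1/12 s, in which the tool goes at most 41.7 mm and 7.16 degrees, less where a joint would pass 70% of its speed; a pose out of reach is approached as far as the arm can. A call with a gripper value outside its range is refused whole. "claw" is the opening, from 0 (shut) to 1 (fully open), set as the call begins (left out, the last holds). The fingers move at their own pace and stop on an object; "newtons" is the grip in N (left out, the last holds). Time passes only in rows, so rows that repeat a pose let the fingers close. It gives the time, the measured TCP pose, the force, the opening and the grip force at its end, in the units of the state.
- env.get_obs(): the state, without advancing time (a new reading comes with each control period).
- env.get_image(name): name is "scene" or "top"; returns a dict with "frame" (400x640x3 uint8, red, green, blue), "fx", "fy", "cx", "cy" (pixels), "eye" and "rotation" of the camera in the world. Camera axes: x right, y down, z forward; pixel columns grow to the right and rows downward; lengths in m; the calibration is good to about 2 mm. A picture is of the moment at which its call begins. There is no depth.
- env.job_done(): hands the job in; it is judged then, once.
Trained networks look in a picture, given as the dict that the camera call returned (one of the last four; its "shot" number tells which), for a name from the list of things; names that differ only in an ending like _2 or _b are one class to them, and where a whole thing is asked for, a point or a joint stands for the part that bears it (a point fixed in the world has none). Each returns a list of dicts, best first, with "p" (0 to 1); they miss things now and then, are a little off and sometimes report something else, mostly with a low value. They report only what shows in the picture. A call takes as long as a camera call. They do not tell look-alikes from the thing itself.
- env.spot_in(thing, picture): "point" ([x, y, z] in m, in world coordinates, good to about 4 mm: the middle of the surface that is visible of it).
The state is a dict: "clock": time; "joint_positions": joint angles; "qvel": joint speeds; "tau": joint torques, N m; "tool_pos": TCP position; "ee_rot": TCP orientation; "ft_force": force on the tool from outside, world axes, zero at the start; "moment": the same for the moment, N m; "finger_gap": finger opening in m; "gripper_force": force on a finger pad.
Only numpy, scipy, OpenCV 4.12 (cv2) and the standard library are available. Lean on these libraries where they do the work, as an engineer would, in place of code of your own. Each camera call takes 0.05 s, during which the arm holds its last target. There are 200 camera calls.

TASK

Put the three colour-handled setting tools away on the sloping rack: press each handle sideways into the pair of spring clips of its own colour until both clips snap fully home, with the blade pointing up the slope. Leave the handpiece in its black clips and do not disturb anything else on the bench.

Things in the scene. Friction and masses are not known exactly. Their poses are not given: they have to be found in the camera images.
- red_handle (a point): The flat file (red plastic handle, dark steel blade), 165 mm long, 90 g, lying on the bench. Point: middle of the handle, on its axis, 12 mm above the bench. Handle: plain cylinder 20 mm thick, 88 mm long (44 each way), with a square 24 mm collar at each end (6 mm long at the butt, 7 at the blade) on which it lies. x: along the handle to the blade; tip 115 mm ahead, butt end 50 mm behind.
- red_tip (a point): Tip of the blade of the red-handled tool, on its axis, 115 mm from the middle of its handle.
- yellow_handle (a point): The round burnisher (yellow plastic handle, bright steel rod), 165 mm long, 90 g, lying on the bench. Point: middle of the handle, on its axis, 12 mm above the bench. Handle: plain cylinder 20 mm thick, 88 mm long (44 each way), with a square 24 mm collar at each end (6 mm long at the butt, 7 at the blade) on which it lies. x: along the handle to the blade; tip 115 mm ahead, butt end 50 mm behind.
- yellow_tip (a point): Tip of the blade of the yellow-handled tool, on its axis, 115 mm from the middle of its handle.
- blue_handle (a point): The square scraper (blue plastic handle, bright steel blade), 165 mm long, 90 g, lying on the bench. Point: middle of the handle, on its axis, 12 mm above the bench. Handle: plain cylinder 20 mm thick, 88 mm long (44 each way), with a square 24 mm collar at each end (6 mm long at the butt, 7 at the blade) on which it lies. x: along the handle to the blade; tip 115 mm ahead, butt end 50 mm behind.
- blue_tip (a point): Tip of the blade of the blue-handled tool, on its axis, 115 mm from the middle of its handle.
- seat_red: Place of the pair of red spring clips on the rack. Point: where the middle of the handle lies, on its axis, when home; 85 mm above the bench. x: up the slope, 35 degrees above level, along the homed handle, away from the robot; y: along the rails; z: square out of the rack's face, the way the clips open (up and towards the robot, 35 degrees from vertical). Clips 32 mm up and 32 mm down the slope from it.
- seat_yellow: Place of the pair of yellow spring clips on the rack. Point: where the middle of the handle lies, on its axis, when home; 85 mm above the bench. x: up the slope, 35 degrees above level, along the homed handle, away from the robot; y: along the rails; z: square out of the rack's face, the way the clips open (up and towards the robot, 35 degrees from vertical). Clips 32 mm up and 32 mm down the slope from it.
- seat_blue: Place of the pair of blue spring clips on the rack. Point: where the middle of the handle lies, on its axis, when home; 85 mm above the bench. x: up the slope, 35 degrees above level, along the homed handle, away from the robot; y: along the rails; z: square out of the rack's face, the way the clips open (up and towards the robot, 35 degrees from vertical). Clips 32 mm up and 32 mm down the slope from it.
- seat_black: Place of the pair of black spring clips (they hold the handpiece) on the rack. Point: where the middle of the handle lies, on its axis, when home; 85 mm above the bench. x: up the slope, 35 degrees above level, along the homed handle, away from the robot; y: along the rails; z: square out of the rack's face, the way the clips open (up and towards the robot, 35 degrees from vertical). Clips 32 mm up and 32 mm down the slope from it.
- upper_rail (a point): Middle of the face of the rack's upper rail. Clips on both rails: each is 12 mm wide along the handle; its flared lips begin 15 mm out (seat z) and 26 mm apart, narrowing to a throat 13 mm wide 9 mm out. Push the handle along seat -z: the push is hardest (about 10 to 20 N for the pair) as the lips spread at 16 to 12 mm out, and under 6 mm out the clips pull the handle down onto their webs.
- lower_rail (a point): Middle of the face of the rack's lower rail. Rails: two bars 16 mm wide across the rack, faces 13.5 mm below the homed axes, with an open gap of 48 mm between them (24 mm up and down the slope from the seat point) into which fingertips can reach. The collars of every handle must lie outside its clips: there are 6 mm to spare each way along the handle.
- handpiece_mid (a point): Steel flexible-shaft handpiece (no shaft attached), 20 mm in diameter and about 150 mm long, held in the black clips; it is to stay there. The point is on its axis, midway between its two clips; its chuck points up the slope.
- bench_block: Polished steel bench block, 80 x 80 x 18 mm, lying on the bench; origin under its centre.
- bur_stand: Round wooden bur stand, 50 mm in diameter and 36 mm tall with seven burs standing in it to 66 mm; origin under its centre.
- ring_clamp: Wooden ring clamp with a brass band, 110 x 26 x 24 mm, lying; origin under its centre, x along it.
- flux_jar: Amber jar with a black cap, 52 mm in diameter, 62 mm tall; origin under its centre.
- chasing_hammer: Hammer about 220 mm long, lying at the right of the bench; origin under it.
- saw_frame: Steel saw frame with a wooden handle, lying flat at the right of the bench, about 150 x 180 mm; origin under it.
- ring_dish: Small white ceramic dish, 84 mm across, 22 mm tall; origin under its centre.
- rack: Sloping rack, fixed: dark wooden base 262 mm wide, 185 mm deep, steel end frames to 120 mm high at the back, two aluminium rails. Four pairs of plastic-coated spring clips (red, yellow, blue, black, order varies) stand side by side 60 mm apart. Origin on the bench below the middle of the row; front faces its -x.
There are look-alikes about, which are no part of the job. There is more than one size of the part that bears blue_handle; the job needs the smallest.

How it is judged:
At the end, for the whole second after the job is handed in: Each tool rests in the clips of its own colour: handle middle within 3 mm of home in depth (z), 4 mm sideways (y), 9 mm along (x), axis within 4 degrees, blade up the slope; the handpiece within 6 mm of where it was (x of red_handle in the frame of seat_red between -0.009 and 0.009 m and y of red_handle in the frame of seat_red between -0.004 and 0.004 m and z of red_handle in the frame of seat_red between -0.004 and 0.003 m and angle between the x axis of red_handle and the x axis of seat_red, either way round below 0.07 rad and x of red_tip in the frame of seat_red above 0.09 m and linear speed of each of tool_red, tool_yellow, tool_blue below 0.02 m/s and x of yellow_handle in the frame of seat_yellow between -0.009 and 0.009 m and y of yellow_handle in the frame of seat_yellow between -0.004 and 0.004 m and z of yellow_handle in the frame of seat_yellow between -0.004 and 0.003 m and angle between the x axis of yellow_handle and the x axis of seat_yellow, either way round below 0.07 rad and x of yellow_tip in the frame of seat_yellow above 0.09 m and x of blue_handle in the frame of seat_blue between -0.009 and 0.009 m and y of blue_handle in the frame of seat_blue between -0.004 and 0.004 m and z of blue_handle in the frame of seat_blue between -0.004 and 0.003 m and angle between the x axis of blue_handle and the x axis of seat_blue, either way round below 0.07 rad and x of blue_tip in the frame of seat_blue above 0.09 m and distance of handpiece_mid from where it was at the start of the episode below 0.006 m); the robot touches nothing.
It fails at once if a bystander on the bench is shoved more than 25 mm (distance of any of bench_block, bur_stand, ring_clamp, flux_jar, chasing_hammer, saw_frame, ring_dish from where it was at the start of the episode above 0.025 m).
It fails at once if the handpiece is knocked out of its clips (distance of handpiece_mid from where it was at the start of the episode above 0.015 m).
It also fails if it takes over 72 s, if anything falls off the work surface, if the arm or the gripper's body presses on something with over 40 N, if the wrist force passes 120 N, or if a joint passes its speed limit or range.

## Working session

There is one attempt and no reset: what is moved stays moved. The work goes in short steps, Python scripts to look and compute and a tool call to move; the robot and the scene stay as the last step left them, time stands still between calls to the robot, and variables do not carry over. Pictures are saved under pics/ and viewed, at most 10 in all, crops included, and the job is handed in when it is done.

Besides the shell and the picture viewer there is one more tool, called after ">>>" as name(argument=value, ...), one argument or row to a line, values as JSON. drive_tool: Moves the arm, as the interface text tells. Its arguments: {"type":"object","properties":{"plan":{"type":"array"},"claw":{"type":"number"},"newtons":{"type":"number"}},"required":["plan"]}

```bash
mkdir -p pics
cat > h.py <<'E'
import numpy as np, cv2
from cell import env
def shot(n):
    return env.get_image(n)
def save(d,f,box=None,s=1):
    im=d["frame"][:,:,::-1]
    if box: im=im[box[1]:box[3],box[0]:box[2]]
    if s!=1: im=cv2.resize(im,None,fx=s,fy=s,interpolation=cv2.INTER_CUBIC)
    cv2.imwrite("pics/"+f,im)
def proj(d,p):
    c=np.array(d["rotation"]).T@(np.array(p)-np.array(d["eye"]))
    return np.array([d["fx"]*c[0]/c[2]+d["cx"],d["fy"]*c[1]/c[2]+d["cy"]])
def ray(d,u,v,z):
    r=np.array(d["rotation"])@np.array([(u-d["cx"])/d["fx"],(v-d["cy"])/d["fy"],1])
    e=np.array(d["eye"]); return e+r*(z-e[2])/r[2]
E
python3 - <<'E'
from h import *
o=env.get_obs(); print(o["clock"],o["tool_pos"],np.round(o["ee_rot"],3).tolist())
for n in["top","scene"]:
    d=shot(n); save(d,n+"0.png"); print(n,d["eye"],np.round(d["rotation"],3).tolist(),d["fx"])
    for t in ["red_handle","red_tip","yellow_handle","yellow_tip","blue_handle","blue_tip","seat_red","seat_yellow","seat_blue","seat_black","upper_rail","lower_rail","handpiece_mid","rack"]:
        print(t,[(np.round(r["point"],3).tolist(),round(r["p"],2),np.round(proj(d,r["point"])).tolist()) for r in env.spot_in(t,d)][:5])
E
```

```text
0.0 [ 0.25158952 -0.54430019  0.20562959] [[0.908, 0.419, -0.0], [0.419, -0.908, 0.001], [0.0, -0.001, -1.0]]
top [ 0.39540253 -0.05909475  1.38748225] [[0.029, -0.996, 0.083], [-0.999, -0.031, -0.016], [0.018, -0.082, -0.996]] 511.18053354463956
red_handle [([0.5, -0.272, 0.018], 0.92, [391.0, 205.0])]
red_tip [([0.501, -0.268, 0.02], 0.78, [390.0, 204.0])]
yellow_handle [([0.659, -0.028, 0.022], 0.81, [302.0, 143.0])]
yellow_tip [([0.661, -0.032, 0.02], 0.57, [304.0, 143.0])]
blue_handle [([0.333, -0.121, 0.027], 0.92, [334.0, 266.0]), ([0.269, 0.313, 0.028], 0.92, [167.0, 286.0]), ([0.505, 0.013, 0.018], 0.62, [285.0, 200.0])]
blue_tip [([0.332, -0.116, 0.026], 0.98, [332.0, 266.0]), ([0.263, 0.32, 0.029], 0.71, [164.0, 288.0]), ([0.516, 0.007, 0.02], 0.64, [288.0, 196.0])]
seat_red [([0.537, 0.298, 0.08], 0.58, [173.0, 182.0])]
seat_yellow [([0.59, 0.25, 0.095], 0.55, [192.0, 161.0])]
seat_blue [([0.616, 0.194, 0.093], 0.41, [214.0, 152.0])]
seat_black [([0.526, 0.349, 0.104], 0.55, [150.0, 185.0])]
upper_rail [([0.581, 0.278, 0.009], 0.83, [189.0, 169.0]), ([0.761, -0.174, 0.066
[... 830 characters left out ...]
, 0.021], 0.55, [342.0, 230.0])]
blue_tip [([0.34, -0.113, 0.028], 0.73, [319.0, 184.0]), ([0.514, 0.009, 0.021], 0.58, [343.0, 230.0]), ([0.279, 0.315, 0.027], 0.55, [443.0, 196.0]), ([0.668, -0.254, 0.026], 0.54, [248.0, 249.0])]
seat_red []
seat_yellow []
seat_blue [([0.626, 0.197, 0.095], 0.58, [403.0, 258.0])]
seat_black [([0.531, 0.351, 0.095], 0.56, [460.0, 243.0])]
upper_rail [([0.601, 0.282, 0.012], 0.81, [427.0, 273.0]), ([0.668, -0.031, 0.022], 0.54, [319.0, 266.0])]
lower_rail [([0.606, 0.287, 0.01], 0.89, [429.0, 276.0])]
handpiece_mid [([0.537, 0.356, 0.112], 0.59, [463.0, 241.0])]
rack [([0.606, 0.285, 0.009], 0.71, [428.0, 275.0]), ([0.558, 0.303, 0.1], 0.26, [443.0, 246.0])]
```

Run:
```python
import cv2
im=cv2.imread("pics/top0.png")
a=cv2.resize(im[80:330,120:440],(800,625),interpolation=cv2.INTER_CUBIC)[:600]
cv2.imwrite("pics/top_crop.png",a)
```

```text
(no output)
```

View pics/top_crop.png

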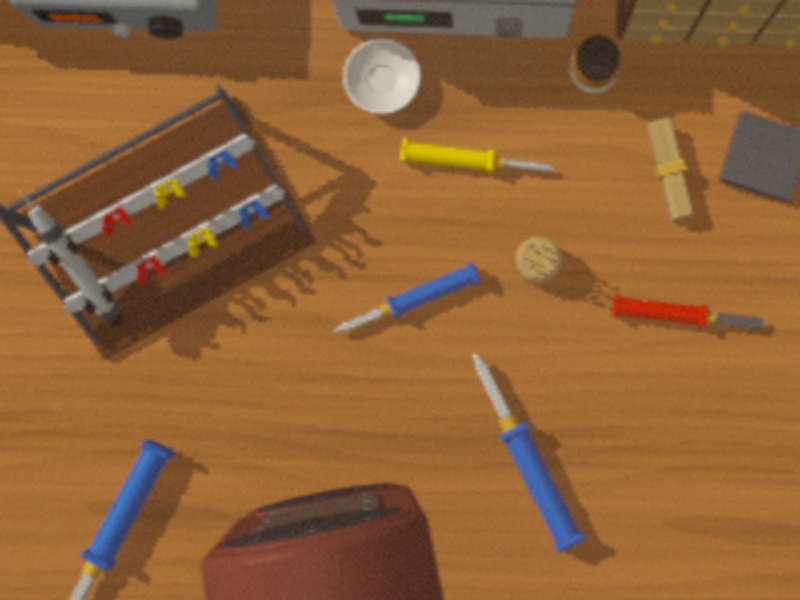

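View pics/scene0.png

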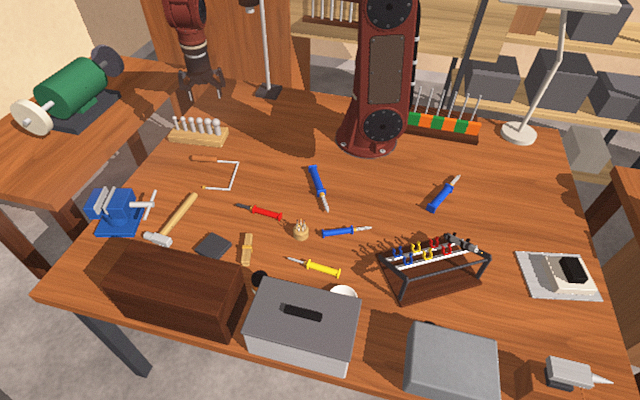

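Top picture (crop = 2.5×(u−120, v−80)): the yellow tool is at (302,143) and the red one at (391,205). In the rack, the clips run black (with handpiece), red, yellow, blue from left to right, at about (173..192..214, 182..152). There are three blue-handled tools: (285,200), (334,266) and (167,286). The one at (285,200) is clearly the shortest. I'll measure lengths, axes and rack pose, and make an enlarged crop of it.

```bash
cat >> h.py <<'E'
HS={"red":[(0,8),(172,180)],"yellow":[(24,34)],"blue":[(100,125)]}
def mask(d,c,smin=150,vmin=60):
    h=cv2.cvtColor(np.ascontiguousarray(d["frame"]),cv2.COLOR_RGB2HSV)
    m=np.zeros(h.shape[:2],np.uint8)
    for a,b in HS[c]: m|=cv2.inRange(h,(a,smin,vmin),(b,255,255))
    return m
def blobs(d,c,amin=8,**k):
    n,l,s,ce=cv2.connectedComponentsWithStats(mask(d,c,**k))
    out=[]
    for i in range(1,n):
        if s[i,4]>=amin:
            v,u=np.nonzero(l==i); out.append(dict(c=ce[i],a=int(s[i,4]),pts=np.c_[u,v].astype(float)))
    return out
def axis(d,b,z):
    "centre, yaw (mod pi), length, width of blob on plane z"
    P=np.array([ray(d,u,v,z)[:2] for u,v in b["pts"]]); m=P.mean(0)
    w,V=np.linalg.eigh(np.cov((P-m).T)); t=(P-m)@V[:,1]; q=(P-m)@V[:,0]
    c=m+V[:,1]*(np.percentile(t,99.5)+np.percentile(t,.5))/2
    return c,np.degrees(np.arctan2(V[1,1],V[0,1]))%180,np.ptp(t),np.ptp(q)
E
python3 - <<'E'
from h import *
for n in["top","scene"]:
    d=shot(n)
    for c in HS:
        for b in blobs(d,c):
            x=axis(d,b,.012); print(n,c,np.round(b["c"],1),b["a"],np.round(x[0],4),np.round(x[1:],3))
    if n=="top": save(d,"blue_crop.png",(230,150,370,310),3.7)
E
```

```text
top red [165.6 168.4] 68 [0.5802 0.3393] [1.2747e+02 3.3000e-02 2.2000e-02]
top red [179.2 188.1] 74 [0.5276 0.3002] [1.29562e+02 3.20000e-02 2.60000e-02]
top red [383.3 203.9] 274 [ 0.5024 -0.2519] [8.4725e+01 1.0100e-01 2.3000e-02]
top red [247.7 334.6] 3970 [0.1521 0.0891] [119.314   0.281   0.259]
top red [217.5 289.6] 41 [0.2623 0.1826] [1.26812e+02 4.20000e-02 1.40000e-02]
top red [493.6 363.2] 11103 [ 0.0778 -0.4458] [95.903  1.017  0.25 ]
top red [248.2 311.9] 10 [0.2051 0.1011] [8.4103e+01 1.1000e-02 6.0000e-03]
top red [293.7 319. ] 13 [ 0.1899 -0.0202] [4.388 0.026 0.008]
top red [251.1 335. ] 15 [0.1446 0.0897] [5.4343e+01 1.5000e-02 1.3000e-02]
top red [630.  345.9] 18 [ 0.1423 -0.9172] [1.20942e+02 2.20000e-02 1.60000e-02]
top red [636.3 346.4] 11 [ 0.1439 -0.9346] [1.9933e+01 1.5000e-02 1.2000e-02]
top red [252.1 347.5] 12 [0.1135 0.0865] [1.54424e+02 1.30000e-02 9.00000e-03]
top red [635.9 360.2] 44 [ 0.1087 -0.9346] [1.55429e+02 3.60000e-02 2.10000e-02]
top red [250.  356.5] 11 [0.0897 0.0922] [1.00086e+02 1.30000e-02 8.00000e-03]
top red [255.  360.1] 9 [0.0812 0.07
[... 10910 characters left out ...]
  251.1] 8 [0.5288 0.2451] [1.22729e+02 1.90000e-02 4.00000e-03]
scene yellow [426.2 256.6] 17 [0.5409 0.2742] [5.0659e+01 2.8000e-02 2.1000e-02]
scene yellow [322.6 268.2] 201 [ 0.6649 -0.0197] [8.4722e+01 1.0200e-01 3.3000e-02]
scene blue [316.3 179.3] 204 [ 0.3035 -0.1333] [28.101  0.162  0.034]
scene blue [439.3 197.9] 254 [0.2753 0.3079] [1.54434e+02 1.62000e-01 3.20000e-02]
scene blue [115.9 214.9] 1755 [ 0.6354 -0.7365] [51.48   0.272  0.161]
scene blue [337.2 231.3] 173 [ 0.518 -0.008] [1.14594e+02 1.01000e-01 2.90000e-02]
scene blue [397.2 252. ] 43 [0.5456 0.1888] [1.56406e+02 4.50000e-02 3.10000e-02]
scene blue [407.8 259.9] 40 [0.5653 0.2237] [1.54952e+02 4.50000e-02 2.80000e-02]
```

View pics/blue_crop.png

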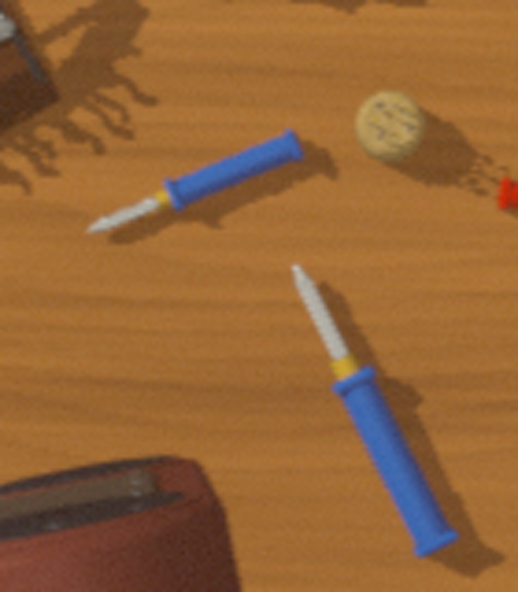

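The pictures confirm it: of the blue tools, (285,200) has a 101 mm handle while (334,266) and (167,286) have about 126–160 mm, so (285,200) is the one wanted. Next I fit the rack pose and plan the approach to red.

```bash
cat >> h.py <<'E'
from scipy.optimize import least_squares
from scipy.spatial.transform import Rotation as Ro
C,S=np.cos(np.radians(35)),np.sin(np.radians(35))
RS=np.array([[C,0,-S],[0,1,0],[S,0,C]])   # seat axes in rack frame
ROW={"black":.09,"red":.03,"yellow":-.03,"blue":-.09}
def seat(p,c):
    Rz=Ro.from_euler("z",p[2]).as_matrix()
    return np.array([p[0],p[1],0])+Rz@np.array([0,ROW[c],.085]),Rz@RS
def plan(P,R,n=None,p0=None,R0=None):
    "print calls: from current (or given) pose to tool pose P,R in n calls of <=5 rows"
    o=env.get_obs(); p=np.array(o["tool_pos"] if p0 is None else p0); R1=np.array(o["ee_rot"] if R0 is None else R0)
    rv=Ro.from_matrix(R1.T@R).as_rotvec(); ang=np.degrees(np.linalg.norm(rv)); D=np.linalg.norm(P-p)
    rows=int(np.ceil(max(ang/7.0,D/.0405))); n=n or max(1,-(-rows//5))
    print("rows",rows,"dist",round(D,4),"ang",round(ang,1))
    for i in range(n):
        Ri=R1@Ro.from_rotvec(rv*i/n).as_matrix(); t=Ri.T@(P-p)/n*100
        print("  t",np.round(t,2),"w",np.round(np.degrees(rv/n),1))
def Rdown(yawdeg):
    "tool pointing down with tool -x along the blade at world yaw"
    a=np.radians(yawdeg+180); x=np.array([np.cos(a),np.sin(a),0]); z=np.array([0,0,-1.]); return np.c_[x,np.cross(z,x),z]
def Rseat(p):
    R=seat(p,"red")[1]; return np.c_[-R[:,0],R[:,1],-R[:,2]]
E
python3 - <<'E'
from h import *
D={n:shot(n) for n in("top","scene")}
M=[]
for n,d in D.items():
    box=(130,130,240,215) if n=="top" else (385,235,460,268)
    for c in HS:
        B=[b for b in blobs(d,c,8,smin=120,vmin=50) if box[0]<b["c"][0]<box[2] and box[1]<b["c"][1]<box[3]]
        B=sorted(B,key=lambda b:-b["a"])[:2]
        B.sort(key=lambda b:b["c"][1],reverse=(n=="top"))  # lower-rail clip first
        print(n,c,[(np.round(b["c"],1).tolist(),b["a"]) for b in B])
        if len(B)==2: M+=[(d,n,c,s,b["c"],b["a"]) for s,b in zip((-.032,.032),B)]
def res(q,full=False):
    r=[]
    for d,n,c,s,uv,a in M:
        P,R=seat(q,c); r.append((proj(d,P+R@[s,0,q[3]])-uv)*(.3 if a<30 else 1))
    return np.array(r) if full else np.ravel(r)
for k in ("both","top"):
    A=M
    if k=="top": M=[m for m in M if m[1]=="top"]
    f=least_squares(res,[.57,.28,.5,.005],loss="soft_l1"); print(k,np.round(f.x,4),np.degrees(f.x[2])); print(np.round(res(f.x,True),1).tolist())
    M=A
d=D["top"]
b=max([b for b in blobs(d,"blue",30,smin=100,vmin=50) if abs(b["c"][0]-285)<25 and abs(b["c"][1]-200)<20],key=lambda b:b["a"])
print("blue",b["a"],axis(d,b,.012))
plan(np.array([.502,-.253,.09]),Rdown(-95.4))
E
```

```text
top red [([179.1, 187.7], 75), ([165.5, 168.1], 76)]
top yellow [([199.6, 175.8], 65), ([186.3, 156.1], 66)]
top blue [([223.2, 163.2], 19), ([204.8, 145.7], 18)]
scene red [([431.7, 242.5], 112), ([446.2, 249.4], 80)]
scene yellow [([416.0, 251.1], 8), ([427.4, 257.9], 11)]
scene blue [([397.3, 252.2], 49), ([407.9, 259.6], 57)]
both [ 0.5618  0.2722  0.5624 -0.0026] 32.223779962374316
[[0.6, -0.3], [0.2, 0.0], [0.4, 0.1], [0.2, 0.2], [-0.9, 0.3], [0.8, -0.4], [2.0, 0.1], [0.2, -0.1], [-0.1, -1.1], [0.1, -1.0], [0.1, 0.2], [0.3, 0.2]]
top [0.5647 0.2738 0.5627 0.0051] 32.24241281481727
[[0.2, -0.2], [-0.2, 0.0], [0.1, 0.1], [-0.1, 0.1], [-1.0, 0.3], [0.7, -0.4]]
blue 215 (array([ 0.51806843, -0.00628287]), np.float64(114.26492726418705), np.float64(0.0976604654018657), np.float64(0.018579829036354707))
rows 10 dist 0.4016 ang 59.8
  t [17.48 -7.99  5.82] w [  0.    0.  -29.9]
  t [19.14  1.79  5.82] w [  0.    0.  -29.9]
```

>>> drive_tool(
  plan=[
    {"tx": 17.5, "ty": -8, "tz": 4, "wz": -29.9},
    {"tx": 17.5, "ty": -8, "tz": 4, "wz": -29.9},
    {"tx": 17.5, "ty": -8, "tz": 4, "wz": -29.9},
    {"tx": 17.5, "ty": -8, "tz": 4, "wz": -29.9},
    {"tx": 17.5, "ty": -8, "tz": 4, "wz": -29.9},
  ],
  claw=0.65,
  newtons=60,
)

```text
$.plan[0]: bad value
```

>>> drive_tool(
  plan=[
    {"tx": 19.1, "ty": 1.8, "tz": 7, "wz": -29.9},
    {"tx": 19.1, "ty": 1.8, "tz": 7, "wz": -29.9},
    {"tx": 19.1, "ty": 1.8, "tz": 7, "wz": -29.9},
    {"tx": 19.1, "ty": 1.8, "tz": 7, "wz": -29.9},
    {"tx": 19.1, "ty": 1.8, "tz": 7, "wz": -29.9},
  ],
)

```text
$.plan[0]: bad value
```

Run:
```python
from h import *
plan(np.array([.502,-.253,.018]),Rdown(-95.4))
o=env.get_obs(); print(o["tool_pos"],o["finger_gap"],np.round(o["ft_force"],2),np.round(o["ee_rot"],3).tolist())
```

```text
rows 11 dist 0.4281 ang 59.8
  t [11.65 -5.33  6.28] w [  0.    0.  -19.9]
  t [12.77 -1.04  6.28] w [  0.    0.  -19.9]
  t [12.36  3.38  6.28] w [  0.    0.  -19.9]
[ 0.25166789 -0.54471413  0.20642188] 0.08532983683635811 [0.42 0.55 0.  ] [[0.908, 0.419, 0.0], [0.419, -0.908, -0.0], [-0.0, 0.0, -1.0]]
```

>>> drive_tool(
  plan=[
    {"tx": 3.5, "ty": -1.6, "tz": 0.8, "wx": 0, "wy": 0, "wz": -6},
    {"tx": 7, "ty": -3.2, "tz": 1.6, "wx": 0, "wy": 0, "wz": -12},
    {"tx": 10.5, "ty": -4.8, "tz": 2.4, "wx": 0, "wy": 0, "wz": -18},
    {"tx": 14, "ty": -6.4, "tz": 3.2, "wx": 0, "wy": 0, "wz": -24},
    {"tx": 17.5, "ty": -8, "tz": 4, "wx": 0, "wy": 0, "wz": -30},
  ],
  claw=0.65,
  newtons=60,
)

```text
clock: 2.12
tool_pos: [0.3778, -0.3972, 0.1661]
ee_rot: [[0.573, 0.82, 0.0], [0.82, -0.573, -0.0], [-0.0, 0.0, -1.0]]
ft_force: [1.1, -0.4, 0.9]
finger_gap: 0.0552
gripper_force: 0.0
```

>>> drive_tool(
  plan=[
    {"tx": 19, "ty": 1.8, "tz": 7, "wx": 0, "wy": 0, "wz": -30},
    {"tx": 19, "ty": 1.8, "tz": 7, "wx": 0, "wy": 0, "wz": -30},
    {"tx": 19, "ty": 1.8, "tz": 7, "wx": 0, "wy": 0, "wz": -30},
    {"tx": 19, "ty": 1.8, "tz": 7, "wx": 0, "wy": 0, "wz": -30},
    {"tx": 19, "ty": 1.8, "tz": 7, "wx": 0, "wy": 0, "wz": -30},
  ],
)

```text
clock: 2.53
tool_pos: [0.5023, -0.2516, 0.0957]
ee_rot: [[0.083, 0.997, 0.0], [0.997, -0.083, -0.0], [0.0, 0.0, -1.0]]
ft_force: [1.0, -0.1, -0.4]
finger_gap: 0.0555
gripper_force: 0.0
```

Run:
```python
from h import *
o=env.get_obs(); print(o["clock"],o["tool_pos"])
plan(np.array([.502,-.253,.018]),Rdown(-95.4))
```

```text
2.5333 [ 0.50234706 -0.25163075  0.09567088]
rows 2 dist 0.0777 ang 0.7
  t [-0.14 -0.03  7.77] w [ 0.  -0.   0.7]
```

>>> drive_tool(
  plan=[
    {"tx": -0.1, "ty": 0, "tz": 7.8, "wx": 0, "wy": 0, "wz": 0.7},
    {"tx": -0.1, "ty": 0, "tz": 7.8, "wx": 0, "wy": 0, "wz": 0.7},
    {"tx": -0.1, "ty": 0, "tz": 7.8, "wx": 0, "wy": 0, "wz": 0.7},
  ],
)

```text
clock: 2.78
tool_pos: [0.4975, -0.2508, 0.0111]
ee_rot: [[0.101, 0.995, -0.008], [0.995, -0.101, 0.007], [0.006, -0.009, -1.0]]
ft_force: [-0.8, 1.2, -1.7]
finger_gap: 0.0555
gripper_force: 0.0
```

>>> drive_tool(
  plan=[
    {"tx": 0, "ty": 0, "tz": 0, "wx": 0, "wy": 0, "wz": 0},
    {"tx": 0, "ty": 0, "tz": 0, "wx": 0, "wy": 0, "wz": 0},
    {"tx": 0, "ty": 0, "tz": 0, "wx": 0, "wy": 0, "wz": 0},
    {"tx": 0, "ty": 0, "tz": 0, "wx": 0, "wy": 0, "wz": 0},
    {"tx": 0, "ty": 0, "tz": 0, "wx": 0, "wy": 0, "wz": 0},
  ],
  claw=0,
  newtons=100,
)

```text
clock: 3.2
tool_pos: [0.502, -0.256, 0.0204]
ee_rot: [[0.103, 0.995, 0.002], [0.995, -0.103, -0.002], [-0.002, 0.002, -1.0]]
ft_force: [-0.4, -0.4, -0.9]
finger_gap: 0.0003
gripper_force: 0.0
```

Run:
```python
from h import *
q=[.5632,.273,.5625]
o=env.get_obs(); p=np.array(o["tool_pos"]); R=np.array(o["ee_rot"]); print(p,o["gripper_force"],o["finger_gap"])
off=np.array([0,0,p[2]-.012]); print("axis ahead of tcp",off)
P1=p+[0,0,.14]; print("lift"); plan(P1,R)
sp,sR=seat(q,"red"); Rt=Rseat(q); P2=sp+sR@[0,0,.075]-Rt@off; print("to hover 75",P2,sp); plan(P2,Rt,p0=P1,R0=R)
```

```text
[ 0.50200937 -0.25595176  0.02036268] 0.0 0.0002568262656679206
axis ahead of tcp [0.         0.         0.00836268]
lift
rows 4 dist 0.14 ang 0.0
  t [ -0.02   0.03 -14.  ] w [0. 0. 0.]
to hover 75 [0.50675315 0.27287794 0.15328671] [0.54720092 0.29837773 0.085     ]
rows 19 dist 0.5289 ang 130.7
  t [13.16 -1.25  0.15] w [ -9.7  -4.7 -30.8]
  t [11.91  5.72 -0.51] w [ -9.7  -4.7 -30.8]
  t [ 7.26 11.05  0.15] w [ -9.7  -4.7 -30.8]
  t [ 0.67 13.06  1.92] w [ -9.7  -4.7 -30.8]
```

The fingers shut on nothing, so I'll look.

Run:
```python
from h import *
d=shot("scene"); save(d,"s1.png",(190,140,350,260),5)
o=env.get_obs(); print(o["tool_pos"],o["finger_gap"],proj(d,o["tool_pos"]),np.round(o["joint_positions"],3))
```

```text
[ 0.50176544 -0.25571533  0.0198966 ] 0.00044463069767771974 [265.92827981 210.60050859] [-0.704  0.043 -0.308  1.218 -0.     0.971]
```

View pics/s1.png

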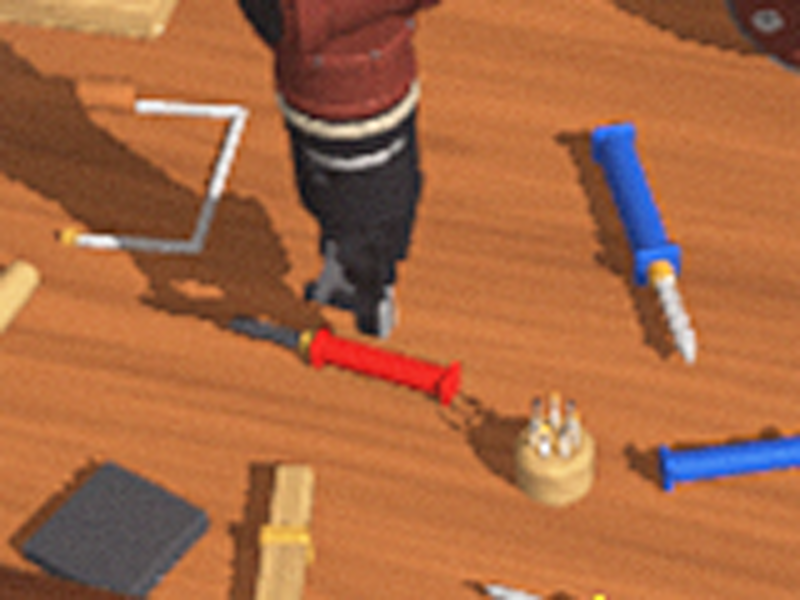

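The scene picture shows the closed fingertips at about (266,206), behind or above the handle, which is unmoved at (266.6,212.7). I'll check the top view to tell height error from x error.

Run:
```python
from h import *
d=shot("top"); save(d,"t1.png",(330,150,450,240),6)
o=env.get_obs(); p=np.array(o["tool_pos"]); R=np.array(o["ee_rot"])
for h in (-.1,-.05,0,.014): print(h,proj(d,p+R@[0,0,h]), (proj(d,p+R@[0,0,h])-[330,150])*6)
print(o["finger_gap"],p)
for b in blobs(d,"red",30):
    if 350<b["c"][0]<420 and b["c"][1]<230: print(b["c"],b["a"],axis(d,b,.012))
```

```text
-0.1 [390.69984018 201.16754518] [364.19904106 307.00527106]
-0.05 [387.71580089 202.66088072] [346.29480536 315.9652843 ]
0 [384.94804978 204.04597679] [329.6882987  324.27586074]
0.014 [384.20866788 204.4159938 ] [325.25200726 326.49596277]
-0.00021360263570163108 [ 0.50161026 -0.25544576  0.01951898]
```

View pics/t1.png

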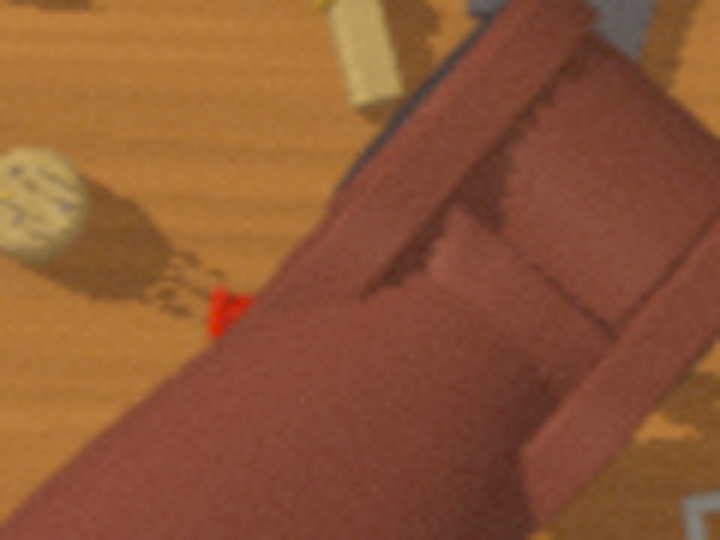

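>>> drive_tool(
  plan=[
    {"tx": 0, "ty": 0, "tz": -9, "wx": 0, "wy": 0, "wz": 0},
    {"tx": 0, "ty": 0, "tz": -9, "wx": 0, "wy": 0, "wz": 0},
    {"tx": 0, "ty": 0, "tz": -9, "wx": 0, "wy": 0, "wz": 0},
    {"tx": 0, "ty": 0, "tz": -9, "wx": 0, "wy": 0, "wz": 0},
  ],
  claw=0.65,
)

```text
clock: 3.63
tool_pos: [0.5032, -0.2566, 0.113]
ee_rot: [[0.103, 0.995, 0.005], [0.995, -0.103, -0.005], [-0.004, 0.006, -1.0]]
ft_force: [0.1, -0.3, -0.2]
finger_gap: 0.0481
gripper_force: 0.0
```

Run:
```python
from h import *
d=shot("scene"); save(d,"s2.png",(210,130,330,220),6)
o=env.get_obs(); p=np.array(o["tool_pos"]); R=np.array(o["ee_rot"]); print(p,o["finger_gap"],o["ft_force"],o["qvel"])
for h in ([0,0,0],[0,.028,.01],[0,-.028,.01],[0,.028,-.06],[0,-.028,-.06]): print(h,(proj(d,p+R@h)-[210,130])*6)
```

```text
[ 0.5022335  -0.25580731  0.11053606] 0.05531462034813933 [-0.79546906  0.4291783  -0.82510305] [-1.07214529e-03  2.53650900e-02 -5.07057767e-02 -1.55055379e-02
  4.42326926e-05 -1.24897562e-03]
[0, 0, 0] [321.23318764 370.71623433]
[0, 0.028, 0.01] [299.21689799 419.96339132]
[0, -0.028, 0.01] [345.63247716 348.90090338]
[0, 0.028, -0.06] [286.71732794 324.26386959]
[0, -0.028, -0.06] [335.59677756 253.0241311 ]
```

View pics/s2.png

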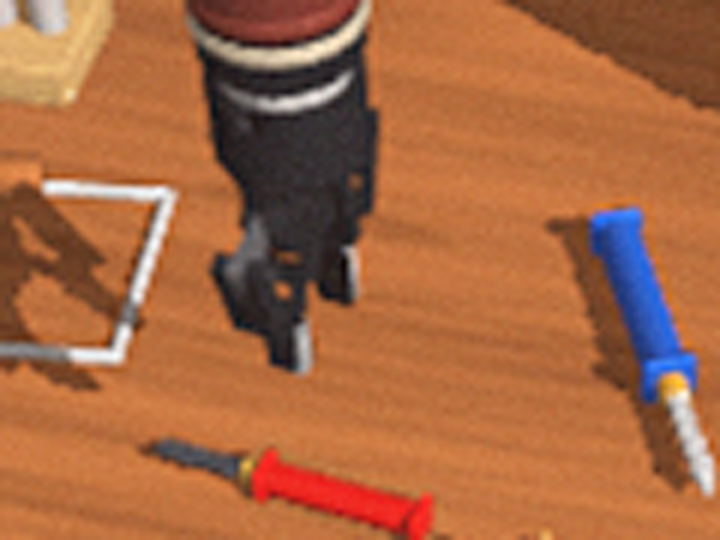

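Run:
```python
from h import *
d=shot("scene")
def fit(p,R,pix,half,lab):
    # solve tip position = p + R[0,±half,ahead] + world shift options
    for name,ax in (("dz",[0,0,1]),("dx",[1,0,0]),("dy",[0,1,0])):
        f=least_squares(lambda s:np.ravel([proj(d,p+R@[0,sg*half,.008]+s[0]*np.array(ax))-q for sg,q in pix]),[0.])
        print(lab,name,round(f.x[0],4),"res",np.round(f.fun,1))
    f=least_squares(lambda s:np.ravel([proj(d,p+R@[0,sg*half,.008]+np.array([s[0],s[1],s[2]]))-q for sg,q in pix]+[s*30]),[0.,0,0]); print(np.round(f.x,3))
o=env.get_obs(); p=np.array(o["tool_pos"]); R=np.array(o["ee_rot"])
fit(p,R,[(1,np.array([303,370])/6+[210,130]),(-1,np.array([350,299])/6+[210,130])],.028,"now")
R0=np.array([[.908,.419,0],[.419,-.908,0],[0,0,-1.]])
p0=np.array([.2516,-.5445,.206]); print([proj(d,p0+R0@[0,s*.043,.004]) for s in(1,-1)])
im=cv2.imread("pics/scene0.png")[50:120,150:250]; cv2.imwrite("pics/s0c.png",cv2.resize(im,None,fx=7,fy=7,interpolation=cv2.INTER_CUBIC))
```

```text
now dz 0.0357 res [-1.4  0.2 -1.3  0.1]
now dx -0.031 res [3.1 1.3 2.7 1.6]
now dy -0.0041 res [-1.6  7.9 -1.6  7.9]Traceback (most recent call last):
  File "<stdin>", line 10, in <module>
  File "<stdin>", line 8, in fit
    return func(*args, **kwargs)
    vector_fun = VectorFunction(
        fun_wrapped,
    ...<6 lines>...
        workers=workers
    )
    self._update_fun()
    ~~~~~~~~~~~~~~~~^^
    self.f = self.fun_wrapped(xp_copy(self.x))
             ~~~~~~~~~~~~~~~~^^^^^^^^^^^^^^^^^
    return np.atleast_1d(self.fun(x))
                         ~~~~~~~~^^^
    return self.f(x, *self.args, **self.kwargs)
           ~~~~~~^^^^^^^^^^^^^^^^^^^^^^^^^^^^^^
  File "<stdin>", line 8, in <lambda>
    return asanyarray(a).ravel(order=order)
           ~~~~~~~~~~^^^
ValueError: setting an array element with a sequence. The requested array has an inhomogeneous shape after 1 dimensions. The detected shape was (3,) + inhomogeneous part.
```

>>> drive_tool(
  plan=[
    {"tx": 0, "ty": 0, "tz": 4, "wx": 0, "wy": 0, "wz": 0},
    {"tx": 0, "ty": 0, "tz": 8, "wx": 0, "wy": 0, "wz": 0},
    {"tx": 0, "ty": 0, "tz": 9.5, "wx": 0, "wy": 0, "wz": 0},
    {"tx": 0, "ty": 0, "tz": 10, "wx": 0, "wy": 0, "wz": 0},
    {"tx": 0, "ty": 0, "tz": 10, "wx": 0, "wy": 0, "wz": 0},
  ],
)

```text
clock: 4.15
tool_pos: [0.4995, -0.2535, 0.0059]
ee_rot: [[0.103, 0.995, -0.003], [0.995, -0.103, 0.003], [0.002, -0.004, -1.0]]
ft_force: [-0.6, -0.2, 0.2]
finger_gap: 0.0558
gripper_force: 0.0
```

>>> drive_tool(
  plan=[
    {"tx": 0, "ty": 0, "tz": 0.3, "wx": 0, "wy": 0, "wz": 0},
    {"tx": 0, "ty": 0, "tz": 0.6, "wx": 0, "wy": 0, "wz": 0},
    {"tx": 0, "ty": 0, "tz": 0.6, "wx": 0, "wy": 0, "wz": 0},
    {"tx": 0, "ty": 0, "tz": 0.6, "wx": 0, "wy": 0, "wz": 0},
  ],
)

```text
clock: 4.48
tool_pos: [0.5017, -0.2553, 0.0034]
ee_rot: [[0.103, 0.995, 0.001], [0.995, -0.103, -0.001], [-0.001, 0.001, -1.0]]
ft_force: [0.0, -0.0, -0.7]
finger_gap: 0.0556
gripper_force: 0.0
```

Run:
```python
from h import *
o=env.get_obs(); p=np.array(o["tool_pos"]); print(p,o["finger_gap"],o["ft_force"])
d=shot("scene"); save(d,"s3.png",(220,160,320,235),7)
```

```text
[ 0.50167374 -0.25530379  0.00336996] 0.055553687929431245 [ 0.00413054 -0.00202004 -0.65058486]
```

View pics/s3.png

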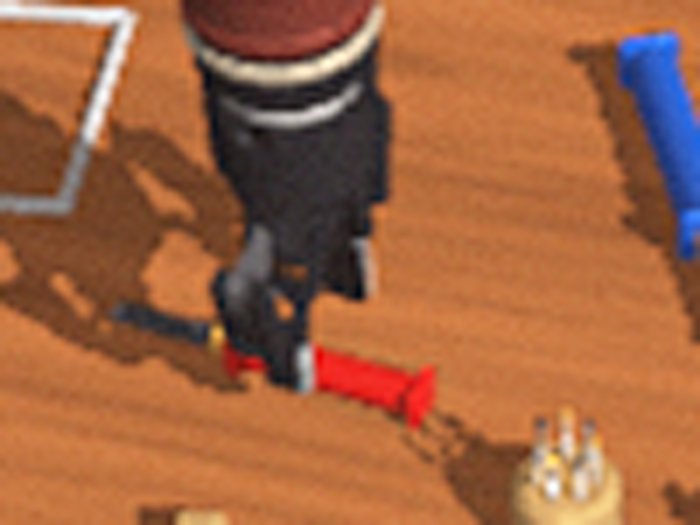

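>>> drive_tool(
  plan=[
    {"tx": 0, "ty": 0, "tz": 0.4, "wx": 0, "wy": 0, "wz": 0},
    {"tx": 0, "ty": 0, "tz": 0.8, "wx": 0, "wy": 0, "wz": 0},
    {"tx": 0, "ty": 0, "tz": 0.8, "wx": 0, "wy": 0, "wz": 0},
  ],
)

```text
clock: 4.78
tool_pos: [0.5007, -0.2545, -0.0065]
ee_rot: [[0.103, 0.995, -0.001], [0.995, -0.103, 0.001], [0.0, -0.001, -1.0]]
ft_force: [-0.5, 0.1, -0.7]
finger_gap: 0.0555
gripper_force: 0.0
```

>>> drive_tool(
  plan=[
    {"tx": 0, "ty": 0, "tz": 0.3, "wx": 0, "wy": 0, "wz": 0},
    {"tx": 0, "ty": 0, "tz": 0.4, "wx": 0, "wy": 0, "wz": 0},
    {"tx": 0, "ty": 0, "tz": 0.4, "wx": 0, "wy": 0, "wz": 0},
  ],
)

```text
clock: 5.03
tool_pos: [0.5009, -0.2546, -0.01]
ee_rot: [[0.103, 0.995, -0.0], [0.995, -0.103, 0.0], [0.0, -0.001, -1.0]]
ft_force: [-0.2, 0.1, 0.1]
finger_gap: 0.0554
gripper_force: 0.0
```

Run:
```python
from h import *
o=env.get_obs(); print(o["tool_pos"],o["ft_force"])
d=shot("scene"); h=cv2.cvtColor(d["frame"],cv2.COLOR_RGB2GRAY)
save(d,"s4.png",(240,190,290,228),14)
```

```text
[ 0.50088145 -0.25464253 -0.01003879] [-0.19985453  0.05583317  0.07779744]
```

>>> drive_tool(
  plan=[
    {"tx": 0, "ty": 0, "tz": 0.2, "wx": 0, "wy": 0, "wz": 0},
    {"tx": 0, "ty": 0, "tz": 0.4, "wx": 0, "wy": 0, "wz": 0},
    {"tx": 0, "ty": 0, "tz": 0.4, "wx": 0, "wy": 0, "wz": 0},
  ],
)

```text
clock: 5.33
tool_pos: [0.501, -0.2547, -0.014]
ee_rot: [[0.103, 0.995, -0.0], [0.995, -0.103, 0.0], [0.0, -0.0, -1.0]]
ft_force: [-0.3, 0.1, 0.3]
finger_gap: 0.0556
gripper_force: 0.0
```

View pics/s4.png

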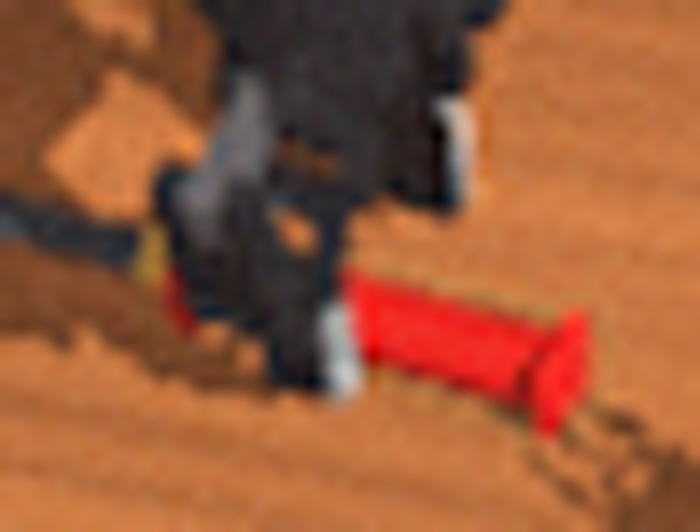

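Run:
```python
from h import *
d=shot("scene")
for z in(0,.005,.01,.02): print(z,ray(d,264.5,218.6,z),ray(d,272.9,204.6,z))
```

```text
0 [ 0.5205209  -0.25573435  0.        ] [ 0.45340613 -0.24926338  0.        ]
0.005 [ 0.52435893 -0.25391167  0.005     ] [ 0.45759387 -0.24747442  0.005     ]
0.01 [ 0.52819696 -0.25208898  0.01      ] [ 0.46178162 -0.24568545  0.01      ]
0.02 [ 0.53587302 -0.24844361  0.02      ] [ 0.47015712 -0.24210752  0.02      ]
```

>>> drive_tool(
  plan=[
    {"tx": 0, "ty": 0, "tz": 0.2, "wx": 0, "wy": 0, "wz": 0},
    {"tx": 0, "ty": 0, "tz": 0.4, "wx": 0, "wy": 0, "wz": 0},
    {"tx": 0, "ty": 0, "tz": 0.4, "wx": 0, "wy": 0, "wz": 0},
  ],
)

```text
clock: 5.63
tool_pos: [0.5009, -0.2546, -0.0181]
ee_rot: [[0.103, 0.995, -0.0], [0.995, -0.103, 0.0], [0.0, -0.0, -1.0]]
ft_force: [-0.5, -0.4, -0.1]
finger_gap: 0.0554
gripper_force: 0.0
```

>>> drive_tool(
  plan=[
    {"tx": 0, "ty": 0, "tz": 0.2, "wx": 0, "wy": 0, "wz": 0},
    {"tx": 0, "ty": 0, "tz": 0.3, "wx": 0, "wy": 0, "wz": 0},
    {"tx": 0, "ty": 0, "tz": 0.3, "wx": 0, "wy": 0, "wz": 0},
  ],
)

```text
clock: 5.88
tool_pos: [0.501, -0.2547, -0.0209]
ee_rot: [[0.103, 0.995, -0.0], [0.995, -0.103, 0.0], [0.0, -0.0, -1.0]]
ft_force: [0.4, 0.0, -0.3]
finger_gap: 0.0556
gripper_force: 0.0
```

>>> drive_tool(
  plan=[
    {"tx": 0, "ty": 0, "tz": 0, "wx": 0, "wy": 0, "wz": 0},
    {"tx": 0, "ty": 0, "tz": 0, "wx": 0, "wy": 0, "wz": 0},
    {"tx": 0, "ty": 0, "tz": 0, "wx": 0, "wy": 0, "wz": 0},
    {"tx": 0, "ty": 0, "tz": 0, "wx": 0, "wy": 0, "wz": 0},
    {"tx": 0, "ty": 0, "tz": 0, "wx": 0, "wy": 0, "wz": 0},
  ],
  claw=0,
  newtons=100,
)

```text
clock: 6.3
tool_pos: [0.5014, -0.255, -0.02]
ee_rot: [[0.103, 0.995, 0.001], [0.995, -0.103, -0.001], [-0.0, 0.001, -1.0]]
ft_force: [-0.9, 0.7, 6.7]
finger_gap: 0.0164
gripper_force: 98.0
```

>>> drive_tool(
  plan=[
    {"tx": 0, "ty": 0, "tz": -1, "wx": 0, "wy": 0, "wz": 0},
    {"tx": 0, "ty": 0, "tz": -3, "wx": 0, "wy": 0, "wz": 0},
    {"tx": 0, "ty": 0, "tz": -5, "wx": 0, "wy": 0, "wz": 0},
    {"tx": 0, "ty": 0, "tz": -6, "wx": 0, "wy": 0, "wz": 0},
    {"tx": 0, "ty": 0, "tz": -6, "wx": 0, "wy": 0, "wz": 0},
  ],
)

```text
clock: 6.72
tool_pos: [0.5026, -0.2561, 0.0423]
ee_rot: [[0.103, 0.995, 0.003], [0.995, -0.103, -0.003], [-0.003, 0.004, -1.0]]
ft_force: [-0.0, -0.9, -1.0]
finger_gap: 0.0162
gripper_force: 97.9
```

```bash
cat >> h.py <<'E'
def fitheld(c,yaw,p,L0=-.05,L1=.051,views=("scene","top"),tilt=0):
    """solve held-handle centre: blob end/centroid in each view vs axis line; returns midpoint"""
    out={}
    for n in views:
        d=shot(n); q=proj(d,p)
        B=[b for b in blobs(d,c,25,smin=120,vmin=50) if np.linalg.norm(b["c"]-q)<45]
        if n=="scene" and c=="red": B=[b for b in B if b["a"]<600]
        P=np.vstack([b["pts"] for b in B]) if B else np.zeros((0,2))
        if len(P)<20: print(n,"no blob"); continue
        m=P.mean(0); w,V=np.linalg.eigh(np.cov((P-m).T)); t=(P-m)@V[:,1]
        out[n]=(d,m+V[:,1]*t.min(),m+V[:,1]*t.max(),[(np.round(b["c"],1).tolist(),b["a"]) for b in B]); print(n,out[n][1:])
    return out
E
python3 - <<'E'
from h import *
o=env.get_obs(); p=np.array(o["tool_pos"]); R=np.array(o["ee_rot"]); print(p,o["finger_gap"],o["gripper_force"],o["ft_force"])
f=fitheld("red",-95,p,views=("scene",))
d=f["scene"][0]; save(d,"s5.png",(225,160,305,220),8)
x=-R[:,0]
for z in (0,.01,.02,.03): print(z,proj(d,p+[0,0,z]+x*-.05),proj(d,p+[0,0,z]+x*.051))
E
```

```text
[ 0.50259864 -0.25605714  0.04234731] 0.016239660172797734 97.92195081710815 [-0.03272853 -0.86221428 -1.00589819]
scene (array([280.3026043 , 203.29369835]), array([249.21623999, 197.78068273]), [([253.3, 198.9], 35), ([273.4, 201.9], 105)])
0 [279.11777333 210.45357493] [251.24702701 202.0772853 ]
0.01 [278.94972078 208.42034649] [250.91538112 200.03053733]
0.02 [278.77960964 206.36221159] [250.57974615 197.95917077]
0.03 [278.60740185 204.27870977] [250.24004969 195.86273875]
```

View pics/s5.png

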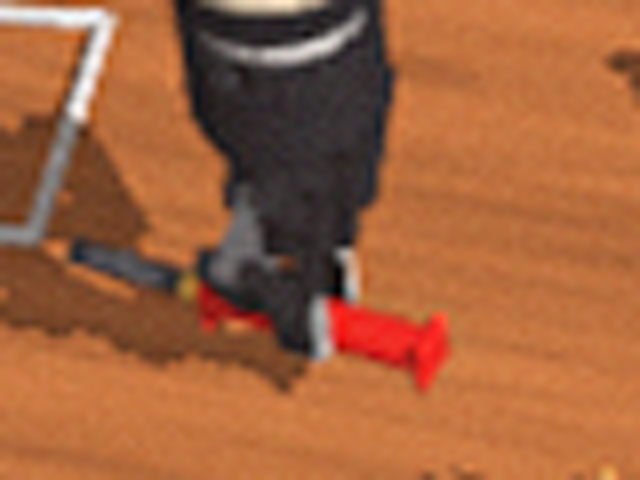

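The handle is lifted: its shadow is detached and its ends are at (280,203) and (249,198). Contact and picture agree that the real grasp sits about 30 mm behind the reported TCP, so I'll use the measured offset (axis ≈ 31 mm behind) and check it again after tilting. Now I'll plan the trip to the rack.

```bash
cat >> h.py <<'E'
Q=[.5632,.273,.5625]
def hover(c,h,off,**k):
    sp,sR=seat(Q,c); Rt=Rseat(Q); P=sp+sR@[0,0,h]-Rt@np.array(off); plan(P,Rt,**k); return P,Rt
E
python3 - <<'E'
from h import *
o=env.get_obs(); p=np.array(o["tool_pos"]); R=np.array(o["ee_rot"])
P1=p+[0,0,.12]; print(hover("red",.075,[0,0,-.031],p0=P1,R0=R))
E
```

```text
rows 19 dist 0.5424 ang 130.7
  t [13.5  -0.8   0.97] w [ -9.7  -4.7 -30.8]
  t [12.07  6.16  0.36] w [ -9.7  -4.7 -30.8]
  t [ 7.28 11.39  1.08] w [ -9.7  -4.7 -30.8]
  t [ 0.64 13.23  2.89] w [ -9.7  -4.7 -30.8]
(array([0.52585202, 0.28491858, 0.12104269]), array([[-0.69294078, -0.53330267,  0.48520236],
       [-0.43685598,  0.8459245 ,  0.30588985],
       [-0.57357644,  0.        , -0.81915204]]))
```

>>> drive_tool(
  plan=[
    {"tx": 0, "ty": 0, "tz": -12, "wx": 0, "wy": 0, "wz": 0},
    {"tx": 0, "ty": 0, "tz": -12, "wx": 0, "wy": 0, "wz": 0},
    {"tx": 0, "ty": 0, "tz": -12, "wx": 0, "wy": 0, "wz": 0},
    {"tx": 0, "ty": 0, "tz": -12, "wx": 0, "wy": 0, "wz": 0},
  ],
)

```text
clock: 7.1
tool_pos: [0.5035, -0.2568, 0.1662]
ee_rot: [[0.103, 0.995, 0.007], [0.995, -0.103, -0.006], [-0.005, 0.007, -1.0]]
ft_force: [0.2, -0.8, 0.1]
finger_gap: 0.0166
gripper_force: 98.0
```

>>> drive_tool(
  plan=[
    {"tx": 13.5, "ty": -0.8, "tz": 1, "wx": -9.7, "wy": -4.7, "wz": -30.8},
    {"tx": 13.5, "ty": -0.8, "tz": 1, "wx": -9.7, "wy": -4.7, "wz": -30.8},
    {"tx": 13.5, "ty": -0.8, "tz": 1, "wx": -9.7, "wy": -4.7, "wz": -30.8},
    {"tx": 13.5, "ty": -0.8, "tz": 1, "wx": -9.7, "wy": -4.7, "wz": -30.8},
    {"tx": 13.5, "ty": -0.8, "tz": 1, "wx": -9.7, "wy": -4.7, "wz": -30.8},
  ],
)

```text
clock: 7.52
tool_pos: [0.5063, -0.116, 0.1472]
ee_rot: [[-0.421, 0.89, 0.178], [0.899, 0.435, -0.05], [-0.122, 0.139, -0.983]]
ft_force: [-0.3, 0.8, -1.1]
finger_gap: 0.0162
gripper_force: 98.0
```

>>> drive_tool(
  plan=[
    {"tx": 12.1, "ty": 6.2, "tz": 0.4, "wx": -9.7, "wy": -4.7, "wz": -30.8},
    {"tx": 12.1, "ty": 6.2, "tz": 0.4, "wx": -9.7, "wy": -4.7, "wz": -30.8},
    {"tx": 12.1, "ty": 6.2, "tz": 0.4, "wx": -9.7, "wy": -4.7, "wz": -30.8},
    {"tx": 12.1, "ty": 6.2, "tz": 0.4, "wx": -9.7, "wy": -4.7, "wz": -30.8},
    {"tx": 12.1, "ty": 6.2, "tz": 0.4, "wx": -9.7, "wy": -4.7, "wz": -30.8},
  ],
)

```text
clock: 7.93
tool_pos: [0.5122, 0.0194, 0.1369]
ee_rot: [[-0.786, 0.51, 0.35], [0.544, 0.839, -0.0], [-0.294, 0.19, -0.937]]
ft_force: [-0.0, -0.8, -0.4]
finger_gap: 0.0166
gripper_force: 98.0
```

Run:
```python
from h import *
o=env.get_obs(); print(o["clock"],o["tool_pos"],o["gripper_force"],np.round(o["joint_positions"],2))
hover("red",.075,[0,0,-.031])
```

```text
7.9333 [0.51222744 0.01944432 0.13688217] 98.03779363632202 [-0.28 -0.72 -0.76  1.19  0.1   0.31]
rows 10 dist 0.2663 ang 64.8
  t [ 6.92 11.33  0.98] w [ -9.6  -4.8 -30.6]
  t [ 0.4  13.02  2.75] w [ -9.6  -4.8 -30.6]
```

>>> drive_tool(
  plan=[
    {"tx": 6.9, "ty": 11.3, "tz": 1, "wx": -9.6, "wy": -4.8, "wz": -30.6},
    {"tx": 6.9, "ty": 11.3, "tz": 1, "wx": -9.6, "wy": -4.8, "wz": -30.6},
    {"tx": 6.9, "ty": 11.3, "tz": 1, "wx": -9.6, "wy": -4.8, "wz": -30.6},
    {"tx": 6.9, "ty": 11.3, "tz": 1, "wx": -9.6, "wy": -4.8, "wz": -30.6},
    {"tx": 6.9, "ty": 11.3, "tz": 1, "wx": -9.6, "wy": -4.8, "wz": -30.6},
  ],
)

```text
clock: 8.35
tool_pos: [0.5221, 0.1521, 0.1283]
ee_rot: [[-0.887, -0.019, 0.461], [0.047, 0.99, 0.131], [-0.459, 0.138, -0.878]]
ft_force: [-5.6, -2.2, 2.5]
finger_gap: 0.0163
gripper_force: 98.2
```

>>> drive_tool(
  plan=[
    {"tx": 0.4, "ty": 13, "tz": 2.7, "wx": -9.6, "wy": -4.8, "wz": -30.6},
    {"tx": 0.4, "ty": 13, "tz": 2.7, "wx": -9.6, "wy": -4.8, "wz": -30.6},
    {"tx": 0.4, "ty": 13, "tz": 2.7, "wx": -9.6, "wy": -4.8, "wz": -30.6},
    {"tx": 0.4, "ty": 13, "tz": 2.7, "wx": -9.6, "wy": -4.8, "wz": -30.6},
    {"tx": 0.4, "ty": 13, "tz": 2.7, "wx": -9.6, "wy": -4.8, "wz": -30.6},
  ],
)

```text
clock: 8.77
tool_pos: [0.5299, 0.2839, 0.1206]
ee_rot: [[-0.695, -0.534, 0.482], [-0.438, 0.846, 0.305], [-0.57, 0.001, -0.822]]
ft_force: [-0.1, -1.0, -1.6]
finger_gap: 0.0164
gripper_force: 98.3
```

```bash
cat >> h.py <<'E'
def held(c,guess_off,amax=600,views=("scene","top")):
    "fit held handle centre offset (tool frame) from views, direction = tool -x"
    o=env.get_obs(); p=np.array(o["tool_pos"]); R=np.array(o["ee_rot"]); ob=[]
    sp=seat(Q,c)
    for n in views:
        d=shot(n); g=p+R@guess_off; q=proj(d,g); ax=proj(d,g-R[:,0]*.05)-proj(d,g+R[:,0]*.05); L=np.linalg.norm(ax); ax/=L
        P=[]
        for b in blobs(d,c,6,smin=120,vmin=50):
            if b["a"]>amax: continue
            e=b["pts"]-q; t=e@ax; s=e@[-ax[1],ax[0]]
            k=(abs(t)<L/2+8)&(abs(s)<11)
            if k.mean()>.8: P.append(b["pts"])
        if not P: print(n,"none"); continue
        P=np.vstack(P); t=(P-q)@ax; lo,hi=P[t<t.min()+3].mean(0),P[t>t.max()-3].mean(0)
        print(n,len(P),"ends",np.round(lo,1),np.round(hi,1),"len",round(np.ptp(t),1),"exp",round(L,1))
        ob.append((d,lo,hi))
    def r(v,full=False):
        g=p+R@v[:3]; x=-R[:,0]+R[:,1]*v[3]+R[:,2]*v[4]; e=[]
        for d,lo,hi in ob: e+=[proj(d,g-x*.047)-lo,proj(d,g+x*.048)-hi]
        return np.concatenate([np.ravel(e),np.array(v[3:])*10])
    f=least_squares(r,list(guess_off)+[0,0]); print("off",np.round(f.x[:3],4),"tilt deg",np.round(np.degrees(f.x[3:]),1),"res",np.round(f.fun,1))
    g=p+R@f.x[:3]; print("in seat frame",np.round(sp[1].T@(g-sp[0]),4)); return f.x
E
python3 - <<'E'
from h import *
o=env.get_obs(); print(o["clock"],o["tool_pos"],o["gripper_force"],np.round(o["joint_positions"],2))
hover("red",.075,[0,0,-.031])
held("red",np.array([0,0,-.031]))
E
```

```text
8.7667 [0.52985634 0.28385907 0.12056369] 98.29038262367249 [ 0.14 -0.76 -0.9   0.86  0.24 -0.35]
rows 1 dist 0.0042 ang 0.3
  t [ 0.2  0.3 -0.2] w [ 0.1 -0.2 -0. ]
scene 153 ends [425.3 216.2] [448.8 225.2] len 28.4 exp 21.8
top 251 ends [175.7 194.3] [165.4 165.2] len 32.7 exp 38.9
off [-0.025  -0.0095 -0.044 ] tilt deg [-6.  -2.6] res [ 6.1  0.7 -0.9 -0.5  6.3  1.6 -1.8 -1.5 -1.  -0.5]
in seat frame [ 0.0273 -0.0126  0.0859]
```

Run:
```python
from h import *
o=env.get_obs(); p=np.array(o["tool_pos"]); R=np.array(o["ee_rot"])
for n in("top","scene"):
    d=shot(n); m=mask(d,"red",smin=120,vmin=50); g=p+R@[0,0,-.031]
    for t in(-.05,.05,.115): print(n,t,np.round(proj(d,g-R[:,0]*t),1),end=" ")
    q=proj(d,g).astype(int); x0,y0=q-[26,24]; print("x0,y0",x0,y0)
    for v in range(y0,y0+50): print(v,"".join(".#"[int(m[v,u]>0)] for u in range(x0,x0+52)))
```

```text
top -0.05 [187.1 203.3] top 0.05 [164.6 171.6] top 0.115 [149.  149.5] x0,y0 150 163
163 .................##.................................
164 ...............#####................................
165 .............########...............................
166 .............##..#####..............................
167 ..............##.#####..............................
168 ................#######.............................
169 ...................####.............................
170 .................#####..............................
171 ..................###...............................
172 ..................###...............................
173 .................#####..............................
174 ..........##....######..............................
175 ...........###########..............................
176 ...........############.............................
177 ...........#############............................
178 ...........##############...........................
179 ............#############...........................
180 ..............############................
[... 4075 characters left out ...]
................
235 ....................................................
236 ..........................#.........................
237 .........................#####...#..................
238 ..................##....#######.##..................
239 ...................###..#####....##.................
240 ...................####..####.#...#.................
241 ...................#####.#####.....##...............
242 ...........#####.######..#####.....#................
243 ...#.#.........#.######..#####........###...........
244 ....#.....#.....##.####.#####.........###...........
245 #...........##.....####..####..##....####...........
246 ............#####..#########....##....###..#.##.....
```

Both views show the held handle where the offset predicts it: upper collar near (164.5,172) in top, butt near (426,217) in scene. So the grasp offset lies along tool z. Now the approach.

>>> drive_tool(
  plan=[
    {"tx": 0.2, "ty": 0.2, "tz": 2, "wx": 0.1, "wy": -0.2, "wz": 0},
    {"tx": 0.2, "ty": 0.2, "tz": 4, "wx": 0.1, "wy": -0.2, "wz": 0},
    {"tx": 0.2, "ty": 0.2, "tz": 4.8, "wx": 0.1, "wy": -0.2, "wz": 0},
    {"tx": 0.2, "ty": 0.2, "tz": 4.8, "wx": 0.1, "wy": -0.2, "wz": 0},
    {"tx": 0.2, "ty": 0.2, "tz": 4.8, "wx": 0.1, "wy": -0.2, "wz": 0},
  ],
)

```text
clock: 9.38
tool_pos: [0.5526, 0.296, 0.0829]
ee_rot: [[-0.699, -0.523, 0.489], [-0.428, 0.852, 0.301], [-0.574, 0.001, -0.819]]
ft_force: [-0.4, -0.3, -0.6]
finger_gap: 0.0161
gripper_force: 98.4
```

```bash
cat >> h.py <<'E'
def st(c,off):
    o=env.get_obs(); sp,sR=seat(Q,c); R=np.array(o["ee_rot"]); g=np.array(o["tool_pos"])+R@np.array(off)
    print("t",round(o["clock"],2),"seat mm",np.round(1000*sR.T@(g-sp),1),"rot err",np.round(np.degrees(Ro.from_matrix(R.T@Rseat(Q)).as_rotvec()),1),"F seat",np.round(sR.T@np.array(o["ft_force"]),1),"gap",round(o["finger_gap"],4))
E
python3 - <<'E'
from h import *
st("red",[0,0,-.031])
E
```

```text
t 9.38 seat mm [ 1.5 -4.7 27.3] rot err [-0.4  0.  -0.6] F seat [-0.7 -0.1 -0.2] gap 0.0161
```

>>> drive_tool(
  plan=[
    {"tx": 0, "ty": 0.3, "tz": 0, "wx": -0.3, "wy": 0, "wz": -0.6},
    {"tx": 0, "ty": 0.3, "tz": 0, "wx": -0.3, "wy": 0, "wz": -0.6},
    {"tx": 0, "ty": 0.3, "tz": 0, "wx": -0.3, "wy": 0, "wz": -0.6},
  ],
)

```text
clock: 9.63
tool_pos: [0.5518, 0.2989, 0.0845]
ee_rot: [[-0.691, -0.533, 0.488], [-0.437, 0.846, 0.306], [-0.576, -0.002, -0.817]]
ft_force: [0.5, -0.3, -1.0]
finger_gap: 0.0162
gripper_force: 98.4
```

Run:
```python
from h import *
st("red",[0,0,-.031])
o=env.get_obs();p=np.array(o["tool_pos"]); R=np.array(o["ee_rot"]); print(np.abs(o["qvel"]).max())
d=shot("top"); m=mask(d,"red",smin=120,vmin=50); g=p+R@[0,0,-.031]
for t in(-.05,.05): print(np.round(proj(d,g-R[:,0]*t),1),end=" ")
sp,sR=seat(Q,"red")
for t in(-.032,.032): print("clip",np.round(proj(d,sp+sR@[t,0,.01]),1),end=" ")
q=proj(d,g).astype(int); x0,y0=q-[24,24]; print("x0,y0",x0,y0)
for v in range(y0,y0+48): print(v,"".join(".#"[int(m[v,u]>0)] for u in range(x0,x0+48)))
```

```text
t 9.63 seat mm [ 3.1 -2.  28.2] rot err [-0.1  0.2  0.1] F seat [-0.4 -0.5 -1. ] gap 0.0162
0.005562628428406928
[184.2 195.8] [161.9 165.2] clip [179.8 188.9] clip [165.7 169.4] x0,y0 149 156
156 ................................................
157 ................................................
158 ................................................
159 ................................................
160 ................................................
161 ................................................
162 ................................................
163 ..................##............................
164 ................#####...........................
165 ................######..........................
166 ................#######.........................
167 ...............########.........................
168 ..........#..###########........................
169 ..........##############........................
170 ..........############..........................
171 ..........############..........................
172 ...........############.........................
173 ..
[... 936 characters left out ...]
...........
191 ................................................
192 ................................................
193 ................................................
194 ................................................
195 .............................................#..
196 ................................................
197 ................................................
198 ................................................
199 ................................................
200 ................................................
201 ................................................
202 ................................................
203 ................................................
```

>>> drive_tool(
  plan=[
    {"tx": 0, "ty": 0.2, "tz": 0, "wx": 0, "wy": 0, "wz": 0},
    {"tx": 0, "ty": 0.2, "tz": 0.4, "wx": 0, "wy": 0, "wz": 0},
    {"tx": 0, "ty": 0.2, "tz": 0.8, "wx": 0, "wy": 0, "wz": 0},
    {"tx": 0, "ty": 0.2, "tz": 0.8, "wx": 0, "wy": 0, "wz": 0},
  ],
)

```text
clock: 10.02
tool_pos: [0.554, 0.3031, 0.0756]
ee_rot: [[-0.692, -0.533, 0.486], [-0.437, 0.846, 0.305], [-0.574, -0.001, -0.819]]
ft_force: [-0.5, 0.2, -1.4]
finger_gap: 0.0165
gripper_force: 98.4
```

>>> drive_tool(
  plan=[
    {"tx": 0, "ty": 0, "tz": 0.3, "wx": 0, "wy": 0, "wz": 0},
    {"tx": 0, "ty": 0, "tz": 0.6, "wx": 0, "wy": 0, "wz": 0},
    {"tx": 0, "ty": 0, "tz": 0.6, "wx": 0, "wy": 0, "wz": 0},
  ],
)

```text
clock: 10.27
tool_pos: [0.5582, 0.3045, 0.0723]
ee_rot: [[-0.691, -0.533, 0.488], [-0.437, 0.846, 0.305], [-0.576, -0.003, -0.818]]
ft_force: [1.6, -2.3, 3.5]
finger_gap: 0.0163
gripper_force: 98.9
```

Run:
```python
from h import *
st("red",[0,0,-.031])
```

```text
t 10.27 seat mm [ 3.  -0.6 13.4] rot err [-0.2  0.1  0. ] F seat [ 2.1 -2.8  2.8] gap 0.0163
```

>>> drive_tool(
  plan=[
    {"tx": 0, "ty": 0, "tz": 0.3, "wx": 0, "wy": 0, "wz": 0},
    {"tx": 0, "ty": 0, "tz": 0.6, "wx": 0, "wy": 0, "wz": 0},
    {"tx": 0, "ty": 0, "tz": 0.6, "wx": 0, "wy": 0, "wz": 0},
  ],
)

```text
clock: 10.52
tool_pos: [0.5614, 0.3067, 0.068]
ee_rot: [[-0.69, -0.533, 0.489], [-0.437, 0.846, 0.306], [-0.577, -0.003, -0.817]]
ft_force: [5.7, 0.4, 0.4]
finger_gap: 0.0163
gripper_force: 98.4
```

>>> drive_tool(
  plan=[
    {"tx": 0, "ty": 0, "tz": 0.3, "wx": 0, "wy": 0, "wz": 0},
    {"tx": 0, "ty": 0, "tz": 0.5, "wx": 0, "wy": 0, "wz": 0},
    {"tx": 0, "ty": 0, "tz": 0.5, "wx": 0, "wy": 0, "wz": 0},
  ],
)

```text
clock: 10.77
tool_pos: [0.563, 0.308, 0.0625]
ee_rot: [[-0.692, -0.533, 0.487], [-0.437, 0.846, 0.305], [-0.575, -0.002, -0.818]]
ft_force: [9.6, 0.9, -3.2]
finger_gap: 0.0162
gripper_force: 98.1
```

Run:
```python
from h import *
st("red",[0,0,-.031])
```

```text
t 10.77 seat mm [ 2.2 -0.2  2. ] rot err [-0.1  0.1  0. ] F seat [ 5.2 -4.3 -7.6] gap 0.0162
```

>>> drive_tool(
  plan=[
    {"tx": 0, "ty": -0.1, "tz": 0.2, "wx": 0, "wy": 0, "wz": 0},
    {"tx": 0, "ty": -0.1, "tz": 0.3, "wx": 0, "wy": 0, "wz": 0},
    {"tx": 0, "ty": -0.1, "tz": 0.3, "wx": 0, "wy": 0, "wz": 0},
  ],
)

```text
clock: 11.02
tool_pos: [0.5641, 0.3081, 0.0593]
ee_rot: [[-0.693, -0.533, 0.486], [-0.437, 0.846, 0.305], [-0.574, -0.001, -0.819]]
ft_force: [7.9, -0.3, -3.9]
finger_gap: 0.0164
gripper_force: 98.0
```

Run:
```python
from h import *
st("red",[0,0,-.031])
```

```text
t 11.02 seat mm [ 1.2 -0.8 -1.2] rot err [-0.1  0.   0. ] F seat [ 3.1 -4.4 -7. ] gap 0.0164
```

>>> drive_tool(
  plan=[
    {"tx": 0, "ty": -0.1, "tz": 0.2, "wx": 0, "wy": 0, "wz": 0},
    {"tx": 0, "ty": -0.1, "tz": 0.2, "wx": 0, "wy": 0, "wz": 0},
    {"tx": 0, "ty": -0.1, "tz": 0.2, "wx": 0, "wy": 0, "wz": 0},
  ],
)

```text
clock: 11.27
tool_pos: [0.5648, 0.3082, 0.0587]
ee_rot: [[-0.693, -0.534, 0.484], [-0.438, 0.845, 0.306], [-0.573, -0.0, -0.82]]
ft_force: [-22.0, -11.8, 18.4]
finger_gap: 0.0166
gripper_force: 102.6
```

>>> drive_tool(
  plan=[
    {"tx": 0, "ty": 0, "tz": 0.2, "wx": 0, "wy": 0, "wz": 0},
    {"tx": 0, "ty": 0, "tz": 0.2, "wx": 0, "wy": 0, "wz": 0},
    {"tx": 0, "ty": 0, "tz": 0.2, "wx": 0, "wy": 0, "wz": 0},
  ],
)

```text
clock: 11.52
tool_pos: [0.5651, 0.3084, 0.0584]
ee_rot: [[-0.694, -0.534, 0.483], [-0.438, 0.846, 0.305], [-0.571, -0.0, -0.821]]
ft_force: [-58.7, -32.0, 50.1]
finger_gap: 0.0165
gripper_force: 108.4
```

Run:
```python
from h import *
st("red",[0,0,-.031])
```

```text
t 11.52 seat mm [ 1.6 -1.1 -2.5] rot err [-0.  -0.1  0. ] F seat [-26.    4.3  79.3] gap 0.0165
```

>>> drive_tool(
  plan=[
    {"tx": 0, "ty": 0, "tz": -0.3, "wx": 0, "wy": 0, "wz": 0},
    {"tx": 0, "ty": 0, "tz": -0.3, "wx": 0, "wy": 0, "wz": 0},
  ],
)

```text
clock: 11.68
tool_pos: [0.5648, 0.3078, 0.0593]
ee_rot: [[-0.692, -0.534, 0.486], [-0.437, 0.846, 0.306], [-0.574, -0.001, -0.819]]
ft_force: [1.0, -0.2, -0.9]
finger_gap: 0.0166
gripper_force: 98.4
```

>>> drive_tool(
  plan=[
    {"tx": 0, "ty": 0, "tz": 0, "wx": 0, "wy": 0, "wz": 0},
    {"tx": 0, "ty": 0, "tz": 0, "wx": 0, "wy": 0, "wz": 0},
    {"tx": 0, "ty": 0, "tz": 0, "wx": 0, "wy": 0, "wz": 0},
    {"tx": 0, "ty": 0, "tz": 0, "wx": 0, "wy": 0, "wz": 0},
  ],
  claw=0.5,
)

```text
clock: 12.02
tool_pos: [0.5654, 0.3079, 0.0593]
ee_rot: [[-0.692, -0.534, 0.486], [-0.437, 0.846, 0.306], [-0.575, -0.001, -0.818]]
ft_force: [-0.3, 0.0, -0.4]
finger_gap: 0.0422
gripper_force: 0.0
```

>>> drive_tool(
  plan=[
    {"tx": 0, "ty": 0, "tz": -3, "wx": 0, "wy": 0, "wz": 0},
    {"tx": 0, "ty": 0, "tz": -7, "wx": 0, "wy": 0, "wz": 0},
    {"tx": 0, "ty": 0, "tz": -11, "wx": 0, "wy": 0, "wz": 0},
    {"tx": 0, "ty": 0, "tz": -14, "wx": 0, "wy": 0, "wz": 0},
  ],
)

```text
clock: 12.35
tool_pos: [0.5072, 0.2698, 0.1713]
ee_rot: [[-0.704, -0.536, 0.467], [-0.443, 0.844, 0.302], [-0.556, 0.006, -0.831]]
ft_force: [0.2, -0.8, -1.2]
finger_gap: 0.0428
gripper_force: 0.0
```

Run:
```python
from h import *
o=env.get_obs(); print(o["clock"],o["tool_pos"],o["finger_gap"],np.round(o["joint_positions"],2))
# yellow approach: axis at z .012 = TCP + ~.032 ; hover 8 cm above
P=np.array([.665,-.0188,-.020]); R=Rdown(-95.2); plan(P+[0,0,.11],R)
# was red released? compare centre in top view
sp,sR=seat(Q,"red"); d=shot("top"); m=mask(d,"red",smin=120,vmin=50)
print("home ends",[np.round(proj(d,sp+sR@[t,0,0]),1).tolist() for t in(-.05,.051)])
ys,xs=np.nonzero(m[150:205,145:195]); P=np.c_[xs+145,ys+150].astype(float); print(len(P),P.mean(0))
for v in range(160,205): print(v,"".join(".#"[int(m[v,u]>0)] for u in range(150,200)))
```

```text
12.35 [0.50723142 0.26975573 0.17125543] 0.04279207700519153 [ 0.11 -0.84 -0.85  1.02  0.25 -0.38]
rows 19 dist 0.3388 ang 129.9
  t [ 1.55 -8.22  1.35] w [ 9.4  4.5 30.8]
  t [-2.95 -7.5   2.62] w [ 9.4  4.5 30.8]
  t [-6.47 -4.4   3.24] w [ 9.4  4.5 30.8]
  t [-7.91  0.09  3.02] w [ 9.4  4.5 30.8]
home ends [[183.3, 192.6], [161.2, 162.0]]
339 [171.7079646  177.17109145]
160 ...............##.................................
161 ...............###................................
162 ...............###................................
163 ..............#####...............................
164 ........##...#######..............................
165 .........############.............................
166 ..........############............................
167 ..........############............................
168 ..........#############...........................
169 ...........############...........................
170 ...........#############..........................
171 ...........#############..........................
172 ...........##############.........................
173 .....
[... 1050 characters left out ...]
..............#######...................
193 .........................#######..................
194 ..........................##.###..................
195 ..........................#.####..................
196 .............................###..................
197 ..................................................
198 ..................................................
199 ..................................................
200 ..................................................
201 ..................................................
202 ..........................#.......................
203 ..................................................
204 ..................................................
```

Red is home: the blob centre (171.7,177.2) matches the predicted (172.2,177.3). Next is yellow.

>>> drive_tool(
  plan=[
    {"tx": 1.5, "ty": -8.2, "tz": 1.3, "wx": 9.4, "wy": 4.5, "wz": 30.8},
    {"tx": 1.5, "ty": -8.2, "tz": 1.3, "wx": 9.4, "wy": 4.5, "wz": 30.8},
    {"tx": 1.5, "ty": -8.2, "tz": 1.3, "wx": 9.4, "wy": 4.5, "wz": 30.8},
    {"tx": 1.5, "ty": -8.2, "tz": 1.3, "wx": 9.4, "wy": 4.5, "wz": 30.8},
    {"tx": 1.5, "ty": -8.2, "tz": 1.3, "wx": 9.4, "wy": 4.5, "wz": 30.8},
  ],
  claw=0.65,
)

```text
clock: 12.82
tool_pos: [0.5507, 0.1977, 0.1556]
ee_rot: [[-0.889, -0.01, 0.457], [0.055, 0.99, 0.13], [-0.454, 0.141, -0.88]]
ft_force: [0.7, -0.3, 0.0]
finger_gap: 0.0556
gripper_force: 0.0
```

>>> drive_tool(
  plan=[
    {"tx": -2.9, "ty": -7.5, "tz": 2.6, "wx": 9.4, "wy": 4.5, "wz": 30.8},
    {"tx": -2.9, "ty": -7.5, "tz": 2.6, "wx": 9.4, "wy": 4.5, "wz": 30.8},
    {"tx": -2.9, "ty": -7.5, "tz": 2.6, "wx": 9.4, "wy": 4.5, "wz": 30.8},
    {"tx": -2.9, "ty": -7.5, "tz": 2.6, "wx": 9.4, "wy": 4.5, "wz": 30.8},
    {"tx": -2.9, "ty": -7.5, "tz": 2.6, "wx": 9.4, "wy": 4.5, "wz": 30.8},
  ],
)

```text
clock: 13.23
tool_pos: [0.5898, 0.1256, 0.1352]
ee_rot: [[-0.781, 0.519, 0.347], [0.553, 0.833, 0.0], [-0.289, 0.192, -0.938]]
ft_force: [1.0, -0.2, -0.2]
finger_gap: 0.0554
gripper_force: 0.0
```

>>> drive_tool(
  plan=[
    {"tx": -6.5, "ty": -4.4, "tz": 3.2, "wx": 9.4, "wy": 4.5, "wz": 30.8},
    {"tx": -6.5, "ty": -4.4, "tz": 3.2, "wx": 9.4, "wy": 4.5, "wz": 30.8},
    {"tx": -6.5, "ty": -4.4, "tz": 3.2, "wx": 9.4, "wy": 4.5, "wz": 30.8},
    {"tx": -6.5, "ty": -4.4, "tz": 3.2, "wx": 9.4, "wy": 4.5, "wz": 30.8},
    {"tx": -6.5, "ty": -4.4, "tz": 3.2, "wx": 9.4, "wy": 4.5, "wz": 30.8},
  ],
)

```text
clock: 13.65
tool_pos: [0.6295, 0.0531, 0.1153]
ee_rot: [[-0.413, 0.893, 0.179], [0.903, 0.427, -0.047], [-0.119, 0.142, -0.983]]
ft_force: [-0.1, 1.0, 0.3]
finger_gap: 0.0556
gripper_force: 0.0
```

Run:
```python
from h import *
o=env.get_obs(); print(o["clock"],o["tool_pos"],o["finger_gap"],np.round(o["joint_positions"],2))
P=np.array([.665,-.0188,-.020]); R=Rdown(-95.2); plan(P+[0,0,.09],R)
```

```text
13.65 [0.62948583 0.05313619 0.115271  ] 0.05559376492628094 [-0.11 -0.04 -0.23  1.2  -0.03  1.02]
rows 5 dist 0.0921 ang 32.0
  t [-7.43 -0.54  5.42] w [ 9.8  4.5 30.2]
```

>>> drive_tool(
  plan=[
    {"tx": -7.4, "ty": -0.5, "tz": 5.4, "wx": 9.8, "wy": 4.5, "wz": 30.2},
    {"tx": -7.4, "ty": -0.5, "tz": 5.4, "wx": 9.8, "wy": 4.5, "wz": 30.2},
    {"tx": -7.4, "ty": -0.5, "tz": 5.4, "wx": 9.8, "wy": 4.5, "wz": 30.2},
    {"tx": -7.4, "ty": -0.5, "tz": 5.4, "wx": 9.8, "wy": 4.5, "wz": 30.2},
    {"tx": -7.4, "ty": -0.5, "tz": 5.4, "wx": 9.8, "wy": 4.5, "wz": 30.2},
  ],
)

```text
clock: 14.07
tool_pos: [0.6655, -0.0185, 0.0694]
ee_rot: [[0.092, 0.996, -0.001], [0.996, -0.092, 0.0], [0.0, -0.001, -1.0]]
ft_force: [-0.1, 0.5, 0.7]
finger_gap: 0.0557
gripper_force: 0.0
```

>>> drive_tool(
  plan=[
    {"tx": 0, "ty": 0, "tz": 3, "wx": 0, "wy": 0, "wz": 0},
    {"tx": 0, "ty": 0, "tz": 5, "wx": 0, "wy": 0, "wz": 0},
    {"tx": 0, "ty": 0, "tz": 6, "wx": 0, "wy": 0, "wz": 0},
    {"tx": 0, "ty": 0, "tz": 6, "wx": 0, "wy": 0, "wz": 0},
  ],
)

```text
clock: 14.4
tool_pos: [0.6633, -0.017, 0.0077]
ee_rot: [[0.084, 0.996, -0.002], [0.996, -0.084, -0.0], [-0.0, -0.002, -1.0]]
ft_force: [-1.2, 0.0, 0.1]
finger_gap: 0.0557
gripper_force: 0.0
```

Run:
```python
from h import *
o=env.get_obs(); print(o["clock"],o["tool_pos"],o["ft_force"])
P=np.array([.665,-.0188,-.020]); R=Rdown(-95.2); plan(P,R)
```

```text
14.4 [ 0.663272   -0.01698123  0.00766372] [-1.19339109  0.04308764  0.10087045]
rows 1 dist 0.0278 ang 0.4
  t [-0.17  0.19  2.77] w [-0.1  0.   0.4]
```

>>> drive_tool(
  plan=[
    {"tx": -0.1, "ty": 0.1, "tz": 1.5, "wx": 0, "wy": 0, "wz": 0.4},
    {"tx": -0.1, "ty": 0.1, "tz": 2.5, "wx": 0, "wy": 0, "wz": 0.4},
    {"tx": -0.1, "ty": 0.1, "tz": 2.7, "wx": 0, "wy": 0, "wz": 0.4},
    {"tx": -0.1, "ty": 0.1, "tz": 2.7, "wx": 0, "wy": 0, "wz": 0.4},
  ],
)

```text
clock: 14.73
tool_pos: [0.6656, -0.0185, -0.0167]
ee_rot: [[0.091, 0.996, 0.001], [0.996, -0.091, -0.001], [-0.001, 0.001, -1.0]]
ft_force: [-0.4, 0.5, 0.3]
finger_gap: 0.0552
gripper_force: 0.0
```

>>> drive_tool(
  plan=[
    {"tx": 0, "ty": 0, "tz": 0, "wx": 0, "wy": 0, "wz": 0},
    {"tx": 0, "ty": 0, "tz": 0, "wx": 0, "wy": 0, "wz": 0},
    {"tx": 0, "ty": 0, "tz": 0, "wx": 0, "wy": 0, "wz": 0},
    {"tx": 0, "ty": 0, "tz": 0, "wx": 0, "wy": 0, "wz": 0},
    {"tx": 0, "ty": 0, "tz": 0, "wx": 0, "wy": 0, "wz": 0},
  ],
  claw=0,
  newtons=100,
)

```text
clock: 15.15
tool_pos: [0.6669, -0.0187, -0.0146]
ee_rot: [[0.091, 0.996, 0.004], [0.996, -0.091, -0.001], [-0.001, 0.004, -1.0]]
ft_force: [-2.3, 0.3, 5.5]
finger_gap: 0.0157
gripper_force: 97.9
```

>>> drive_tool(
  plan=[
    {"tx": 0, "ty": 0, "tz": -3, "wx": 0, "wy": 0, "wz": 0},
    {"tx": 0, "ty": 0, "tz": -7, "wx": 0, "wy": 0, "wz": 0},
    {"tx": 0, "ty": 0, "tz": -11, "wx": 0, "wy": 0, "wz": 0},
    {"tx": 0, "ty": 0, "tz": -15, "wx": 0, "wy": 0, "wz": 0},
    {"tx": 0, "ty": 0, "tz": -15, "wx": 0, "wy": 0, "wz": 0},
  ],
)

```text
clock: 15.57
tool_pos: [0.67, -0.0193, 0.1443]
ee_rot: [[0.091, 0.996, 0.015], [0.996, -0.091, -0.004], [-0.003, 0.015, -1.0]]
ft_force: [0.8, -0.4, 1.1]
finger_gap: 0.0155
gripper_force: 98.2
```

Run:
```python
from h import *
o=env.get_obs(); print(o["clock"],o["tool_pos"],o["ft_force"],o["finger_gap"])
print(hover("yellow",.06,[0,0,-.029]))
```

```text
15.5667 [ 0.66998572 -0.01932875  0.14427453] [ 0.81855197 -0.44316038  1.07558661] 0.015465698290508074
rows 19 dist 0.2804 ang 129.8
  t [ 6.17 -3.23  0.78] w [ -9.6  -4.5 -30.7]
  t [ 7.    0.33 -0.  ] w [ -9.6  -4.5 -30.7]
  t [ 5.84  3.87 -0.16] w [ -9.6  -4.5 -30.7]
  t [3.05 6.3  0.35] w [ -9.6  -4.5 -30.7]
(array([0.56415781, 0.23813968, 0.11039371]), array([[-0.69294078, -0.53330267,  0.48520236],
       [-0.43685598,  0.8459245 ,  0.30588985],
       [-0.57357644,  0.        , -0.81915204]]))
```

>>> drive_tool(
  plan=[
    {"tx": 6.2, "ty": -3.2, "tz": 0.5, "wx": -9.6, "wy": -4.5, "wz": -30.7},
    {"tx": 6.2, "ty": -3.2, "tz": 0.5, "wx": -9.6, "wy": -4.5, "wz": -30.7},
    {"tx": 6.2, "ty": -3.2, "tz": 0.5, "wx": -9.6, "wy": -4.5, "wz": -30.7},
    {"tx": 6.2, "ty": -3.2, "tz": 0.5, "wx": -9.6, "wy": -4.5, "wz": -30.7},
    {"tx": 6.2, "ty": -3.2, "tz": 0.5, "wx": -9.6, "wy": -4.5, "wz": -30.7},
  ],
)

```text
clock: 15.98
tool_pos: [0.6391, 0.0473, 0.1288]
ee_rot: [[-0.428, 0.886, 0.18], [0.895, 0.443, -0.048], [-0.122, 0.141, -0.983]]
ft_force: [-0.2, -0.0, -0.7]
finger_gap: 0.0157
gripper_force: 98.3
```

>>> drive_tool(
  plan=[
    {"tx": 7, "ty": 0.3, "tz": 0, "wx": -9.6, "wy": -4.5, "wz": -30.7},
    {"tx": 7, "ty": 0.3, "tz": 0, "wx": -9.6, "wy": -4.5, "wz": -30.7},
    {"tx": 7, "ty": 0.3, "tz": 0, "wx": -9.6, "wy": -4.5, "wz": -30.7},
    {"tx": 7, "ty": 0.3, "tz": 0, "wx": -9.6, "wy": -4.5, "wz": -30.7},
    {"tx": 7, "ty": 0.3, "tz": 0, "wx": -9.6, "wy": -4.5, "wz": -30.7},
  ],
)

```text
clock: 16.4
tool_pos: [0.612, 0.1113, 0.1205]
ee_rot: [[-0.79, 0.505, 0.349], [0.54, 0.842, 0.005], [-0.291, 0.192, -0.937]]
ft_force: [-0.5, 0.2, -1.2]
finger_gap: 0.0156
gripper_force: 98.3
```

>>> drive_tool(
  plan=[
    {"tx": 5.8, "ty": 3.9, "tz": -0.2, "wx": -9.6, "wy": -4.5, "wz": -30.7},
    {"tx": 5.8, "ty": 3.9, "tz": -0.2, "wx": -9.6, "wy": -4.5, "wz": -30.7},
    {"tx": 5.8, "ty": 3.9, "tz": -0.2, "wx": -9.6, "wy": -4.5, "wz": -30.7},
    {"tx": 5.8, "ty": 3.9, "tz": -0.2, "wx": -9.6, "wy": -4.5, "wz": -30.7},
    {"tx": 5.8, "ty": 3.9, "tz": -0.2, "wx": -9.6, "wy": -4.5, "wz": -30.7},
  ],
)

```text
clock: 16.82
tool_pos: [0.5857, 0.1755, 0.113]
ee_rot: [[-0.889, -0.026, 0.458], [0.042, 0.989, 0.139], [-0.456, 0.142, -0.878]]
ft_force: [0.1, 0.3, -0.5]
finger_gap: 0.0156
gripper_force: 98.4
```

Run:
```python
from h import *
o=env.get_obs(); print(o["clock"],o["tool_pos"],o["ft_force"],o["finger_gap"],np.round(o["joint_positions"],2))
hover("yellow",.055,[0,0,-.026])
```

```text
16.8167 [0.58569146 0.17545516 0.11297224] [ 0.07318521  0.26887867 -0.54738989] 0.015628942350117272 [ 0.   -0.56 -0.74  0.9   0.14  0.04]
rows 5 dist 0.0667 ang 32.1
  t [2.29 6.26 0.31] w [ -9.1  -5.2 -30.4]
```

>>> drive_tool(
  plan=[
    {"tx": 2.3, "ty": 6.2, "tz": 0.1, "wx": -9.1, "wy": -5.2, "wz": -30.4},
    {"tx": 2.3, "ty": 6.2, "tz": 0.1, "wx": -9.1, "wy": -5.2, "wz": -30.4},
    {"tx": 2.3, "ty": 6.2, "tz": 0.1, "wx": -9.1, "wy": -5.2, "wz": -30.4},
    {"tx": 2.3, "ty": 6.2, "tz": 0.1, "wx": -9.1, "wy": -5.2, "wz": -30.4},
    {"tx": 2.3, "ty": 6.2, "tz": 0.1, "wx": -9.1, "wy": -5.2, "wz": -30.4},
  ],
)

```text
clock: 17.23
tool_pos: [0.5647, 0.2378, 0.1106]
ee_rot: [[-0.692, -0.534, 0.486], [-0.437, 0.846, 0.306], [-0.575, -0.0, -0.818]]
ft_force: [-0.2, 0.3, -0.9]
finger_gap: 0.0158
gripper_force: 98.5
```

>>> drive_tool(
  plan=[
    {"tx": 0, "ty": 0, "tz": 0, "wx": 0, "wy": 0, "wz": 0},
    {"tx": 0, "ty": 0, "tz": 0, "wx": 0, "wy": 0, "wz": 0},
  ],
)

```text
clock: 17.4
tool_pos: [0.5654, 0.2369, 0.111]
ee_rot: [[-0.698, -0.525, 0.487], [-0.429, 0.851, 0.303], [-0.573, 0.003, -0.819]]
ft_force: [-0.6, 0.2, -1.4]
finger_gap: 0.0156
gripper_force: 98.5
```

```bash
cat >> h.py <<'E'
def asc(c,off,n="top",w=24):
    o=env.get_obs(); p=np.array(o["tool_pos"]); R=np.array(o["ee_rot"])
    d=shot(n); m=mask(d,c,smin=120,vmin=50); g=p+R@np.array(off)
    a,b=proj(d,g+R[:,0]*.05),proj(d,g-R[:,0]*.051); print("pred ends butt,blade",np.round(a,1),np.round(b,1))
    ax=(b-a)/np.linalg.norm(b-a); s=511/(d["eye"][2]-g[2]) if n=="top" else 300
    nr=np.array([ax[1],-ax[0]]); nr=nr if nr[0]<0 else -nr
    for t in(.25,.4,.55,.7,.8): # left edge prediction vs mask
        q=a+(b-a)*t+nr*.010*s; v=int(round(q[1])); xs=np.nonzero(m[v,int(q[0])-8:int(q[0])+14])[0]
        print("row",v,"pred left",round(q[0]+(v-q[1])*ax[0]/ax[1],1),"first",(xs.min()+int(q[0])-8-.5+.5) if len(xs) else None)
    x0,y0=((a+b)/2).astype(int)-[w,22]
    for v in range(y0,y0+44): print(v,"".join(".#"[int(m[v,u]>0)] for u in range(x0,x0+2*w)),x0 if v==y0 else "")
E
python3 - <<'E'
from h import *
st("yellow",[0,0,-.026]); asc("yellow",[0,0,-.026])
E
```

```text
t 17.4 seat mm [ 0.7 -1.6 57.3] rot err [-0.2 -0.  -0.6] F seat [-1.1  0.5 -0.9] gap 0.0156
pred ends butt,blade [206.2 189.6] [184.7 157.5]
row 184 pred left 197.6 first None
row 179 pred left 194.2 first 195.0
row 174 pred left 190.9 first 191.0
row 169 pred left 187.5 first 187.0
row 166 pred left 185.5 first 185.0
151 .................##............................. 171
152 ................####............................ 
153 ..............######............................ 
154 ...............######........................... 
155 ................######.......................... 
156 ................######.......................... 
157 ................#######......................... 
158 ...............######........................... 
159 ..........##########............................ 
160 ..........##########............................ 
161 ..........###########........................... 
162 ..........############.......................... 
163 ..........############.......................... 
164 .............##########......................... 
165 .............####
[... 897 characters left out ...]
182 ..........................##.................... 
183 ................................................ 
184 ................................................ 
185 ................................................ 
186 ................................................ 
187 ................................................ 
188 ................................................ 
189 ................................................ 
190 ................................................ 
191 ................................................ 
192 ................................................ 
193 ................................................ 
194 ................................................
```

>>> drive_tool(
  plan=[
    {"tx": 0.1, "ty": 0.1, "tz": 2, "wx": -0.2, "wy": 0, "wz": -0.6},
    {"tx": 0.1, "ty": 0.1, "tz": 3.2, "wx": -0.2, "wy": 0, "wz": -0.6},
    {"tx": 0.1, "ty": 0.1, "tz": 3.6, "wx": -0.2, "wy": 0, "wz": -0.6},
    {"tx": 0.1, "ty": 0.1, "tz": 3.6, "wx": -0.2, "wy": 0, "wz": -0.6},
    {"tx": 0.1, "ty": 0.1, "tz": 3.6, "wx": -0.2, "wy": 0, "wz": -0.6},
  ],
)

```text
clock: 17.87
tool_pos: [0.5814, 0.249, 0.0812]
ee_rot: [[-0.692, -0.536, 0.484], [-0.439, 0.844, 0.307], [-0.573, -0.0, -0.819]]
ft_force: [0.7, 0.1, -1.0]
finger_gap: 0.0155
gripper_force: 98.5
```

Run:
```python
from h import *
st("yellow",[0,0,-.026])
```

```text
t 17.87 seat mm [-0.  -0.1 21.4] rot err [ 0.1 -0.   0.2] F seat [ 0.  -0.3 -1.2] gap 0.0155
```

Aligned. Pressing now in small steps with force checks.

>>> drive_tool(
  plan=[
    {"tx": 0, "ty": -0.05, "tz": 0.4, "wx": 0, "wy": 0, "wz": 0},
    {"tx": 0, "ty": -0.05, "tz": 0.8, "wx": 0, "wy": 0, "wz": 0},
    {"tx": 0, "ty": -0.05, "tz": 0.8, "wx": 0, "wy": 0, "wz": 0},
  ],
)

```text
clock: 18.12
tool_pos: [0.5867, 0.2509, 0.0753]
ee_rot: [[-0.69, -0.536, 0.486], [-0.439, 0.844, 0.307], [-0.575, -0.002, -0.818]]
ft_force: [0.8, 0.3, 2.0]
finger_gap: 0.016
gripper_force: 99.2
```

>>> drive_tool(
  plan=[
    {"tx": 0, "ty": 0, "tz": 0.3, "wx": 0, "wy": 0, "wz": 0},
    {"tx": 0, "ty": 0, "tz": 0.6, "wx": 0, "wy": 0, "wz": 0},
    {"tx": 0, "ty": 0, "tz": 0.6, "wx": 0, "wy": 0, "wz": 0},
  ],
)

```text
clock: 18.37
tool_pos: [0.5895, 0.2528, 0.0703]
ee_rot: [[-0.69, -0.536, 0.486], [-0.439, 0.844, 0.307], [-0.575, -0.001, -0.818]]
ft_force: [4.5, 1.5, -0.0]
finger_gap: 0.0157
gripper_force: 99.2
```

>>> drive_tool(
  plan=[
    {"tx": 0, "ty": 0, "tz": 0.3, "wx": 0, "wy": 0, "wz": 0},
    {"tx": 0, "ty": 0, "tz": 0.4, "wx": 0, "wy": 0, "wz": 0},
    {"tx": 0, "ty": 0, "tz": 0.4, "wx": 0, "wy": 0, "wz": 0},
  ],
)

```text
clock: 18.62
tool_pos: [0.5906, 0.2537, 0.0657]
ee_rot: [[-0.691, -0.536, 0.484], [-0.44, 0.844, 0.307], [-0.573, -0.001, -0.819]]
ft_force: [4.7, 0.1, -2.0]
finger_gap: 0.0155
gripper_force: 99.2
```

Run:
```python
from h import *
st("yellow",[0,0,-.026])
```

```text
t 18.62 seat mm [-0.5 -0.9  2.8] rot err [ 0.1 -0.   0.2] F seat [ 2.1 -2.4 -4. ] gap 0.0155
```

>>> drive_tool(
  plan=[
    {"tx": 0, "ty": -0.05, "tz": 0.2, "wx": 0, "wy": 0, "wz": 0},
    {"tx": 0, "ty": -0.05, "tz": 0.3, "wx": 0, "wy": 0, "wz": 0},
    {"tx": 0, "ty": -0.05, "tz": 0.3, "wx": 0, "wy": 0, "wz": 0},
  ],
)

```text
clock: 18.87
tool_pos: [0.5921, 0.2542, 0.0631]
ee_rot: [[-0.692, -0.536, 0.484], [-0.44, 0.844, 0.307], [-0.573, -0.001, -0.82]]
ft_force: [2.2, 0.3, -2.3]
finger_gap: 0.0157
gripper_force: 99.4
```

>>> drive_tool(
  plan=[
    {"tx": 0, "ty": 0, "tz": 0.2, "wx": 0, "wy": 0, "wz": 0},
    {"tx": 0, "ty": 0, "tz": 0.2, "wx": 0, "wy": 0, "wz": 0},
  ],
)

```text
clock: 19.03
tool_pos: [0.5927, 0.2546, 0.0626]
ee_rot: [[-0.692, -0.536, 0.483], [-0.44, 0.844, 0.306], [-0.572, -0.001, -0.82]]
ft_force: [-23.0, -12.4, 16.9]
finger_gap: 0.0158
gripper_force: 103.5
```

Run:
```python
from h import *
st("yellow",[0,0,-.026])
```

```text
t 19.03 seat mm [-0.4 -1.4 -1. ] rot err [ 0.1 -0.1  0.2] F seat [-11.7   1.8  28.8] gap 0.0158
```

>>> drive_tool(
  plan=[
    {"tx": 0, "ty": 0, "tz": 0.1, "wx": 0, "wy": 0, "wz": 0},
    {"tx": 0, "ty": 0, "tz": 0.1, "wx": 0, "wy": 0, "wz": 0},
    {"tx": 0, "ty": 0, "tz": -0.2, "wx": 0, "wy": 0, "wz": 0},
    {"tx": 0, "ty": 0, "tz": -0.2, "wx": 0, "wy": 0, "wz": 0},
  ],
)

```text
clock: 19.37
tool_pos: [0.5923, 0.2543, 0.0641]
ee_rot: [[-0.691, -0.536, 0.485], [-0.44, 0.844, 0.307], [-0.574, -0.001, -0.819]]
ft_force: [1.6, -1.4, -1.7]
finger_gap: 0.0159
gripper_force: 99.5
```

>>> drive_tool(
  plan=[
    {"tx": 0, "ty": 0, "tz": 0, "wx": 0, "wy": 0, "wz": 0},
    {"tx": 0, "ty": 0, "tz": 0, "wx": 0, "wy": 0, "wz": 0},
    {"tx": 0, "ty": 0, "tz": 0, "wx": 0, "wy": 0, "wz": 0},
    {"tx": 0, "ty": 0, "tz": 0, "wx": 0, "wy": 0, "wz": 0},
  ],
  claw=0.5,
)

```text
clock: 19.7
tool_pos: [0.5924, 0.2546, 0.0638]
ee_rot: [[-0.691, -0.537, 0.484], [-0.44, 0.844, 0.307], [-0.574, -0.001, -0.819]]
ft_force: [-0.2, 0.2, -0.1]
finger_gap: 0.0424
gripper_force: 0.0
```

>>> drive_tool(
  plan=[
    {"tx": 0, "ty": 0, "tz": -3, "wx": 0, "wy": 0, "wz": 0},
    {"tx": 0, "ty": 0, "tz": -7, "wx": 0, "wy": 0, "wz": 0},
    {"tx": 0, "ty": 0, "tz": -10, "wx": 0, "wy": 0, "wz": 0},
  ],
)

```text
clock: 19.95
tool_pos: [0.5426, 0.2236, 0.1468]
ee_rot: [[-0.691, -0.537, 0.484], [-0.44, 0.843, 0.308], [-0.573, -0.0, -0.819]]
ft_force: [1.2, -0.9, 0.6]
finger_gap: 0.043
gripper_force: 0.0
```

Run:
```python
from h import *
o=env.get_obs(); print(o["clock"],o["tool_pos"],o["finger_gap"],np.round(o["joint_positions"],2))
d=shot("top")
for c in("red","yellow"):
    sp,sR=seat(Q,c); h=proj(d,sp); print(c,"home",np.round(h,1),[(np.round(b["c"],1).tolist(),b["a"]) for b in blobs(d,c,20,smin=120,vmin=50) if np.linalg.norm(b["c"]-h)<40])
B=[b for b in blobs(d,"blue",20,smin=100,vmin=50) if abs(b["c"][0]-285)<25 and abs(b["c"][1]-200)<20]
for b in B: print("blue",b["a"],axis(d,b,.012))
P=np.array([.518,-.007,-.018]); plan(P+[0,0,.09],Rdown(114.5))
```

```text
19.95 [0.54260544 0.22363297 0.14677315] 0.043037502523874865 [-0.02 -0.79 -0.87  0.97  0.32 -0.5 ]
red home [172.6 177.8] [([172.5, 178.3], 366)]
yellow home [193.2 166. ] [([192.5, 165.5], 350)]
blue 218 (array([ 0.51803886, -0.00652646]), np.float64(114.29861258466222), np.float64(0.09828959803993945), np.float64(0.01863534245856856))
rows 13 dist 0.2454 ang 88.0
  t [ 5.54 -5.99 -0.56] w [ -8.5   9.6 -26.4]
  t [ 7.67 -2.83 -0.09] w [ -8.5   9.6 -26.4]
  t [8.07 0.8  1.1 ] w [ -8.5   9.6 -26.4]
```

Both are home in the top view. Now the small blue scraper.

>>> drive_tool(
  plan=[
    {"tx": 5.5, "ty": -6, "tz": -1.5, "wx": -8.5, "wy": 9.6, "wz": -26.4},
    {"tx": 5.5, "ty": -6, "tz": -1.5, "wx": -8.5, "wy": 9.6, "wz": -26.4},
    {"tx": 5.5, "ty": -6, "tz": -1.5, "wx": -8.5, "wy": 9.6, "wz": -26.4},
    {"tx": 5.5, "ty": -6, "tz": -1.5, "wx": -8.5, "wy": 9.6, "wz": -26.4},
    {"tx": 5.5, "ty": -6, "tz": -1.5, "wx": -8.5, "wy": 9.6, "wz": -26.4},
  ],
  claw=0.65,
)

```text
clock: 20.42
tool_pos: [0.5318, 0.1426, 0.1267]
ee_rot: [[-0.425, -0.86, 0.282], [-0.812, 0.5, 0.301], [-0.4, -0.101, -0.911]]
ft_force: [-0.1, 1.0, 0.4]
finger_gap: 0.0556
gripper_force: 0.0
```

>>> drive_tool(
  plan=[
    {"tx": 7.7, "ty": -2.8, "tz": 0, "wx": -8.5, "wy": 9.6, "wz": -26.4},
    {"tx": 7.7, "ty": -2.8, "tz": 0, "wx": -8.5, "wy": 9.6, "wz": -26.4},
    {"tx": 7.7, "ty": -2.8, "tz": 0, "wx": -8.5, "wy": 9.6, "wz": -26.4},
    {"tx": 7.7, "ty": -2.8, "tz": 0, "wx": -8.5, "wy": 9.6, "wz": -26.4},
    {"tx": 7.7, "ty": -2.8, "tz": 0, "wx": -8.5, "wy": 9.6, "wz": -26.4},
  ],
)

```text
clock: 20.83
tool_pos: [0.5227, 0.0673, 0.0983]
ee_rot: [[-0.021, -0.995, 0.102], [-0.981, 0.04, 0.189], [-0.192, -0.096, -0.977]]
ft_force: [-0.1, 0.2, -1.0]
finger_gap: 0.0553
gripper_force: 0.0
```

Run:
```python
from h import *
o=env.get_obs(); print(o["clock"],o["tool_pos"],o["finger_gap"],np.round(o["joint_positions"],2))
P=np.array([.518,-.007,-.018]); plan(P+[0,0,.08],Rdown(114.5))
```

```text
20.8333 [0.52272826 0.06728651 0.09826325] 0.05534413213304454 [-0.26 -0.25 -0.45  1.32  0.21 -1.79]
rows 5 dist 0.0828 ang 29.0
  t [8.   0.52 2.09] w [ -8.    9.6 -26.1]
```

>>> drive_tool(
  plan=[
    {"tx": 8, "ty": 0.5, "tz": 2.1, "wx": -8, "wy": 9.6, "wz": -26.1},
    {"tx": 8, "ty": 0.5, "tz": 2.1, "wx": -8, "wy": 9.6, "wz": -26.1},
    {"tx": 8, "ty": 0.5, "tz": 2.1, "wx": -8, "wy": 9.6, "wz": -26.1},
    {"tx": 8, "ty": 0.5, "tz": 2.1, "wx": -8, "wy": 9.6, "wz": -26.1},
    {"tx": 8, "ty": 0.5, "tz": 2.1, "wx": -8, "wy": 9.6, "wz": -26.1},
  ],
)

```text
clock: 21.25
tool_pos: [0.5173, -0.0055, 0.0616]
ee_rot: [[0.413, -0.911, 0.0], [-0.911, -0.413, 0.001], [-0.001, -0.001, -1.0]]
ft_force: [-0.6, -0.5, 0.2]
finger_gap: 0.0558
gripper_force: 0.0
```

>>> drive_tool(
  plan=[
    {"tx": 0, "ty": 0, "tz": 3, "wx": 0, "wy": 0, "wz": 0},
    {"tx": 0, "ty": 0, "tz": 4.6, "wx": 0, "wy": 0, "wz": 0},
    {"tx": 0, "ty": 0, "tz": 5, "wx": 0, "wy": 0, "wz": 0},
    {"tx": 0, "ty": 0, "tz": 5, "wx": 0, "wy": 0, "wz": 0},
  ],
)

```text
clock: 21.58
tool_pos: [0.516, -0.0056, 0.0109]
ee_rot: [[0.407, -0.913, -0.001], [-0.913, -0.407, 0.004], [-0.004, -0.001, -1.0]]
ft_force: [-0.1, 0.9, 1.0]
finger_gap: 0.0553
gripper_force: 0.0
```

Run:
```python
from h import *
o=env.get_obs(); print(o["clock"],o["tool_pos"],o["ft_force"])
P=np.array([.518,-.007,-.018]); plan(P,Rdown(114.5))
```

```text
21.5833 [ 0.51604456 -0.00556296  0.0108532 ] [-0.088635    0.90098946  0.97945653]
rows 1 dist 0.029 ang 0.5
  t [ 0.22 -0.12  2.88] w [-0.1  0.3 -0.5]
```

>>> drive_tool(
  plan=[
    {"tx": 0.2, "ty": -0.1, "tz": 1.5, "wx": 0, "wy": 0.2, "wz": -0.5},
    {"tx": 0.2, "ty": -0.1, "tz": 2.5, "wx": 0, "wy": 0.2, "wz": -0.5},
    {"tx": 0.2, "ty": -0.1, "tz": 2.8, "wx": 0, "wy": 0.2, "wz": -0.5},
    {"tx": 0.2, "ty": -0.1, "tz": 2.8, "wx": 0, "wy": 0.2, "wz": -0.5},
  ],
)

```text
clock: 21.92
tool_pos: [0.5184, -0.0074, -0.0164]
ee_rot: [[0.417, -0.909, 0.001], [-0.909, -0.417, 0.0], [0.0, -0.001, -1.0]]
ft_force: [-0.5, 0.5, -0.4]
finger_gap: 0.0554
gripper_force: 0.0
```

>>> drive_tool(
  plan=[
    {"tx": 0, "ty": 0, "tz": 0, "wx": 0, "wy": 0, "wz": 0},
    {"tx": 0, "ty": 0, "tz": 0, "wx": 0, "wy": 0, "wz": 0},
    {"tx": 0, "ty": 0, "tz": 0, "wx": 0, "wy": 0, "wz": 0},
    {"tx": 0, "ty": 0, "tz": 0, "wx": 0, "wy": 0, "wz": 0},
    {"tx": 0, "ty": 0, "tz": 0, "wx": 0, "wy": 0, "wz": 0},
  ],
  claw=0,
  newtons=100,
)

```text
clock: 22.33
tool_pos: [0.5196, -0.0078, -0.0149]
ee_rot: [[0.418, -0.909, 0.003], [-0.909, -0.418, -0.001], [0.002, -0.003, -1.0]]
ft_force: [-2.5, 0.5, 7.1]
finger_gap: 0.0157
gripper_force: 97.9
```

>>> drive_tool(
  plan=[
    {"tx": 0, "ty": 0, "tz": -3, "wx": 0, "wy": 0, "wz": 0},
    {"tx": 0, "ty": 0, "tz": -7, "wx": 0, "wy": 0, "wz": 0},
    {"tx": 0, "ty": 0, "tz": -11, "wx": 0, "wy": 0, "wz": 0},
    {"tx": 0, "ty": 0, "tz": -15, "wx": 0, "wy": 0, "wz": 0},
    {"tx": 0, "ty": 0, "tz": -15, "wx": 0, "wy": 0, "wz": 0},
  ],
)

```text
clock: 22.75
tool_pos: [0.5225, -0.0085, 0.1429]
ee_rot: [[0.418, -0.908, 0.013], [-0.909, -0.418, -0.004], [0.009, -0.011, -1.0]]
ft_force: [0.0, 0.1, 0.3]
finger_gap: 0.0158
gripper_force: 98.3
```

Run:
```python
from h import *
o=env.get_obs(); print(o["clock"],o["tool_pos"],o["ft_force"],o["finger_gap"],np.round(o["joint_positions"],2))
print(hover("blue",.06,[0,0,-.027]))
```

```text
22.75 [ 0.52254364 -0.00852668  0.14285064] [0.04273394 0.06783125 0.25033973] 0.01578392459044546 [-0.27 -0.16 -0.27  1.44 -0.   -2.27]
rows 13 dist 0.2106 ang 88.3
  t [-4.91 -4.91  1.04] w [ 8.1 -9.6 26.7]
  t [-6.25 -2.    2.49] w [ 8.1 -9.6 26.7]
  t [-5.9   1.33  3.57] w [ 8.1 -9.6 26.7]
(array([0.59518556, 0.18677243, 0.11203202]), array([[-0.69294078, -0.53330267,  0.48520236],
       [-0.43685598,  0.8459245 ,  0.30588985],
       [-0.57357644,  0.        , -0.81915204]]))
```

>>> drive_tool(
  plan=[
    {"tx": -3.5, "ty": -3.5, "tz": -0.5, "wx": 8.1, "wy": -9.6, "wz": 26.7},
    {"tx": -3.5, "ty": -3.5, "tz": -0.5, "wx": 8.1, "wy": -9.6, "wz": 26.7},
    {"tx": -3.5, "ty": -3.5, "tz": -0.5, "wx": 8.1, "wy": -9.6, "wz": 26.7},
    {"tx": -3.5, "ty": -3.5, "tz": -0.5, "wx": 8.1, "wy": -9.6, "wz": 26.7},
    {"tx": -3.5, "ty": -3.5, "tz": -0.5, "wx": 8.1, "wy": -9.6, "wz": 26.7},
  ],
)

```text
clock: 23.17
tool_pos: [0.5354, 0.0385, 0.1387]
ee_rot: [[-0.032, -0.994, 0.107], [-0.98, 0.052, 0.19], [-0.194, -0.099, -0.976]]
ft_force: [0.1, -0.3, -1.0]
finger_gap: 0.0157
gripper_force: 98.2
```

>>> drive_tool(
  plan=[
    {"tx": -5, "ty": -2, "tz": 2, "wx": 8.1, "wy": -9.6, "wz": 26.7},
    {"tx": -5, "ty": -2, "tz": 2, "wx": 8.1, "wy": -9.6, "wz": 26.7},
    {"tx": -5, "ty": -2, "tz": 2, "wx": 8.1, "wy": -9.6, "wz": 26.7},
    {"tx": -5, "ty": -2, "tz": 2, "wx": 8.1, "wy": -9.6, "wz": 26.7},
    {"tx": -5, "ty": -2, "tz": 2, "wx": 8.1, "wy": -9.6, "wz": 26.7},
  ],
)

```text
clock: 23.58
tool_pos: [0.5579, 0.091, 0.1298]
ee_rot: [[-0.437, -0.855, 0.279], [-0.806, 0.51, 0.301], [-0.4, -0.093, -0.912]]
ft_force: [0.2, 0.2, -1.1]
finger_gap: 0.0158
gripper_force: 98.3
```

Run:
```python
from h import *
o=env.get_obs(); print(o["clock"],o["tool_pos"],o["ft_force"],o["finger_gap"],np.round(o["joint_positions"],2))
hover("blue",.06,[0,0,-.027])
```

```text
23.5833 [0.55791539 0.09103561 0.12984898] [ 0.16840114  0.24403415 -1.06585658] 0.015803740505897026 [-0.3  -0.39 -0.55  1.22  0.38 -1.31]
rows 5 dist 0.1043 ang 29.2
  t [-8.63  1.86  5.55] w [ 8.6 -9.8 26.1]
```

>>> drive_tool(
  plan=[
    {"tx": -3, "ty": 0.6, "tz": 1, "wx": 8.6, "wy": -9.8, "wz": 26.1},
    {"tx": -5, "ty": 1, "tz": 2, "wx": 8.6, "wy": -9.8, "wz": 26.1},
    {"tx": -7, "ty": 1.5, "tz": 4, "wx": 8.6, "wy": -9.8, "wz": 26.1},
    {"tx": -8.6, "ty": 1.9, "tz": 5.5, "wx": 8.6, "wy": -9.8, "wz": 26.1},
    {"tx": -8.6, "ty": 1.9, "tz": 5.5, "wx": 8.6, "wy": -9.8, "wz": 26.1},
  ],
)

```text
clock: 24.0
tool_pos: [0.5935, 0.1896, 0.1102]
ee_rot: [[-0.694, -0.535, 0.482], [-0.437, 0.845, 0.307], [-0.572, 0.002, -0.82]]
ft_force: [-1.3, -0.7, -1.5]
finger_gap: 0.0158
gripper_force: 98.5
```

>>> drive_tool(
  plan=[
    {"tx": 0, "ty": 0, "tz": 0, "wx": 0, "wy": 0, "wz": 0},
    {"tx": 0, "ty": 0, "tz": 0, "wx": 0, "wy": 0, "wz": 0},
  ],
)

```text
clock: 24.17
tool_pos: [0.5957, 0.1863, 0.1141]
ee_rot: [[-0.689, -0.54, 0.484], [-0.445, 0.842, 0.306], [-0.573, -0.005, -0.82]]
ft_force: [0.9, -0.2, -0.7]
finger_gap: 0.0158
gripper_force: 98.5
```

Run:
```python
from h import *
st("blue",[0,0,-.027]); asc("blue",[0,0,-.027])
```

```text
t 24.17 seat mm [ 1.3 -0.7 61.6] rot err [ 0.  -0.1  0.5] F seat [ 0.1 -0.7 -1. ] gap 0.0158
pred ends butt,blade [227.2 178. ] [205.8 145.8]
row 172 pred left 218.3 first None
row 167 pred left 214.9 first 216.0
row 163 pred left 212.3 first 213.0
row 158 pred left 209.0 first 210.0
row 155 pred left 207.0 first 208.0
139 ................................................ 192
140 ..................#............................. 
141 ................####............................ 
142 .................###............................ 
143 .................####........................... 
144 .................####........................... 
145 .................#####.......................... 
146 ................####.#.......................... 
147 ...............####............................. 
148 ..........##..#####............................. 
149 ..........##########............................ 
150 ...........##########........................... 
151 ............#########........................... 
152 ..............########.......................... 
153 ..............##
[... 898 characters left out ...]
170 ................................................ 
171 ................................................ 
172 ................................................ 
173 ................................................ 
174 ................................................ 
175 ................................................ 
176 ................................................ 
177 ................................................ 
178 ................................................ 
179 ................................................ 
180 ................................................ 
181 ................................................ 
182 ................................................
```

>>> drive_tool(
  plan=[
    {"tx": 0.1, "ty": 0, "tz": 2, "wx": 0, "wy": 0, "wz": 0.5},
    {"tx": 0.1, "ty": 0, "tz": 3.5, "wx": 0, "wy": 0, "wz": 0.5},
    {"tx": 0.1, "ty": 0, "tz": 4, "wx": 0, "wy": 0, "wz": 0.5},
    {"tx": 0.1, "ty": 0, "tz": 4, "wx": 0, "wy": 0, "wz": 0.5},
    {"tx": 0.1, "ty": 0, "tz": 4, "wx": 0, "wy": 0, "wz": 0.5},
  ],
)

```text
clock: 24.63
tool_pos: [0.6145, 0.1975, 0.0805]
ee_rot: [[-0.696, -0.53, 0.484], [-0.433, 0.848, 0.306], [-0.573, 0.004, -0.82]]
ft_force: [-0.3, 0.3, -0.2]
finger_gap: 0.0156
gripper_force: 98.5
```

Run:
```python
from h import *
st("blue",[0,0,-.026])
```

```text
t 24.63 seat mm [ 0.  -1.2 20.5] rot err [ 0.  -0.1 -0.3] F seat [-0.2  0.4 -0.1] gap 0.0156
```

>>> drive_tool(
  plan=[
    {"tx": 0, "ty": 0.05, "tz": 0.4, "wx": 0, "wy": 0, "wz": -0.3},
    {"tx": 0, "ty": 0.05, "tz": 0.8, "wx": 0, "wy": 0, "wz": -0.3},
    {"tx": 0, "ty": 0.05, "tz": 0.8, "wx": 0, "wy": 0, "wz": -0.3},
  ],
)

```text
clock: 24.88
tool_pos: [0.6191, 0.2008, 0.0749]
ee_rot: [[-0.692, -0.533, 0.487], [-0.437, 0.846, 0.306], [-0.575, -0.001, -0.818]]
ft_force: [2.1, -1.3, 1.5]
finger_gap: 0.0155
gripper_force: 99.3
```

>>> drive_tool(
  plan=[
    {"tx": 0, "ty": 0, "tz": 0.3, "wx": 0, "wy": 0, "wz": 0},
    {"tx": 0, "ty": 0, "tz": 0.6, "wx": 0, "wy": 0, "wz": 0},
    {"tx": 0, "ty": 0, "tz": 0.6, "wx": 0, "wy": 0, "wz": 0},
  ],
)

```text
clock: 25.13
tool_pos: [0.6215, 0.2028, 0.0692]
ee_rot: [[-0.692, -0.533, 0.486], [-0.437, 0.846, 0.306], [-0.574, -0.0, -0.819]]
ft_force: [5.3, 0.8, 0.3]
finger_gap: 0.0159
gripper_force: 99.2
```

>>> drive_tool(
  plan=[
    {"tx": 0, "ty": 0, "tz": 0.3, "wx": 0, "wy": 0, "wz": 0},
    {"tx": 0, "ty": 0, "tz": 0.4, "wx": 0, "wy": 0, "wz": 0},
    {"tx": 0, "ty": 0, "tz": 0.4, "wx": 0, "wy": 0, "wz": 0},
  ],
)

```text
clock: 25.38
tool_pos: [0.6228, 0.2038, 0.0648]
ee_rot: [[-0.694, -0.533, 0.485], [-0.436, 0.846, 0.306], [-0.573, 0.0, -0.82]]
ft_force: [7.0, -2.9, -2.0]
finger_gap: 0.0154
gripper_force: 99.0
```

Run:
```python
from h import *
st("blue",[0,0,-.026])
```

```text
t 25.38 seat mm [-0.5 -0.4  1.7] rot err [-0. -0. -0.] F seat [ 2.5 -6.2 -4.2] gap 0.0154
```

>>> drive_tool(
  plan=[
    {"tx": 0, "ty": -0.1, "tz": 0.2, "wx": 0, "wy": 0, "wz": 0},
    {"tx": 0, "ty": -0.1, "tz": 0.3, "wx": 0, "wy": 0, "wz": 0},
    {"tx": 0, "ty": -0.1, "tz": 0.3, "wx": 0, "wy": 0, "wz": 0},
  ],
)

```text
clock: 25.63
tool_pos: [0.6244, 0.2038, 0.0632]
ee_rot: [[-0.694, -0.533, 0.484], [-0.436, 0.846, 0.306], [-0.572, 0.001, -0.82]]
ft_force: [-14.3, -10.1, 14.3]
finger_gap: 0.0156
gripper_force: 102.4
```

>>> drive_tool(
  plan=[
    {"tx": 0, "ty": 0, "tz": 0.1, "wx": 0, "wy": 0, "wz": 0},
    {"tx": 0, "ty": 0, "tz": 0.1, "wx": 0, "wy": 0, "wz": 0},
  ],
)

```text
clock: 25.8
tool_pos: [0.6245, 0.2038, 0.063]
ee_rot: [[-0.695, -0.532, 0.483], [-0.436, 0.847, 0.305], [-0.572, 0.001, -0.821]]
ft_force: [-32.4, -16.9, 27.6]
finger_gap: 0.0157
gripper_force: 104.9
```

Run:
```python
from h import *
st("blue",[0,0,-.026])
```

```text
t 25.8 seat mm [-0.3 -1.2 -0.6] rot err [ 0.  -0.1 -0.1] F seat [-14.    3.   43.5] gap 0.0157
```

Blue is home. Releasing, backing off, then a final look.

>>> drive_tool(
  plan=[
    {"tx": 0, "ty": 0, "tz": -0.2, "wx": 0, "wy": 0, "wz": 0},
    {"tx": 0, "ty": 0, "tz": -0.2, "wx": 0, "wy": 0, "wz": 0},
  ],
)

```text
clock: 25.97
tool_pos: [0.6239, 0.2037, 0.0633]
ee_rot: [[-0.694, -0.533, 0.484], [-0.436, 0.846, 0.306], [-0.573, 0.001, -0.82]]
ft_force: [2.5, -2.8, -1.0]
finger_gap: 0.0156
gripper_force: 99.5
```

>>> drive_tool(
  plan=[
    {"tx": 0, "ty": 0, "tz": 0, "wx": 0, "wy": 0, "wz": 0},
    {"tx": 0, "ty": 0, "tz": 0, "wx": 0, "wy": 0, "wz": 0},
    {"tx": 0, "ty": 0, "tz": 0, "wx": 0, "wy": 0, "wz": 0},
    {"tx": 0, "ty": 0, "tz": 0, "wx": 0, "wy": 0, "wz": 0},
  ],
  claw=0.5,
)

```text
clock: 26.3
tool_pos: [0.6238, 0.2043, 0.0632]
ee_rot: [[-0.694, -0.534, 0.484], [-0.437, 0.846, 0.307], [-0.573, 0.002, -0.82]]
ft_force: [-0.8, 0.3, -0.4]
finger_gap: 0.0429
gripper_force: 0.0
```

>>> drive_tool(
  plan=[
    {"tx": 0, "ty": 0, "tz": -3, "wx": 0, "wy": 0, "wz": 0},
    {"tx": 0, "ty": 0, "tz": -7, "wx": 0, "wy": 0, "wz": 0},
    {"tx": 0, "ty": 0, "tz": -10, "wx": 0, "wy": 0, "wz": 0},
    {"tx": 0, "ty": 0, "tz": -10, "wx": 0, "wy": 0, "wz": 0},
  ],
)

```text
clock: 26.63
tool_pos: [0.5769, 0.1725, 0.1524]
ee_rot: [[-0.689, -0.533, 0.491], [-0.437, 0.846, 0.306], [-0.578, -0.004, -0.816]]
ft_force: [1.2, -0.3, 1.1]
finger_gap: 0.0428
gripper_force: 0.0
```

>>> drive_tool(
  plan=[
    {"tx": 0, "ty": -4, "tz": 0, "wx": 0, "wy": 0, "wz": 0},
    {"tx": 0, "ty": -8, "tz": 0, "wx": 0, "wy": 0, "wz": 0},
    {"tx": 0, "ty": -12, "tz": 0, "wx": 0, "wy": 0, "wz": 0},
    {"tx": 0, "ty": -15, "tz": 0, "wx": 0, "wy": 0, "wz": 0},
    {"tx": 0, "ty": -15, "tz": 0, "wx": 0, "wy": 0, "wz": 0},
  ],
)

```text
clock: 27.05
tool_pos: [0.6579, 0.0417, 0.1444]
ee_rot: [[-0.695, -0.53, 0.485], [-0.434, 0.848, 0.304], [-0.573, 0.001, -0.82]]
ft_force: [-0.6, -0.2, 1.1]
finger_gap: 0.0425
gripper_force: 0.0
```

Run:
```python
from h import *
d=shot("top"); e=shot("scene")
for c in HS:
    sp,sR=seat(Q,c); h=proj(d,sp); print(c,"home",np.round(h,1),[(np.round(b["c"],1).tolist(),b["a"]) for b in blobs(d,c,20,smin=120,vmin=50) if np.linalg.norm(b["c"]-h)<40])
a=cv2.resize(d["frame"][125:215,130:250,::-1],(800,600),interpolation=cv2.INTER_CUBIC)[:, :]
b=cv2.resize(e["frame"][200:290,370:490,::-1],(800,600),interpolation=cv2.INTER_CUBIC)
cv2.imwrite("pics/final.png",cv2.resize(np.hstack([a,b]),(800,300)))
o=env.get_obs(); print(o["clock"],o["tool_pos"],o["ft_force"])
```

```text
red home [172.6 177.8] [([173.2, 178.9], 392)]
yellow home [193.2 166. ] [([193.1, 166.1], 370)]
blue home [213.6 154.2] [([214.3, 155.0], 291)]
27.15 [0.6557633  0.04557072 0.1443284 ] [-0.35029422  0.17070003 -0.51272001]
```

View pics/final.png

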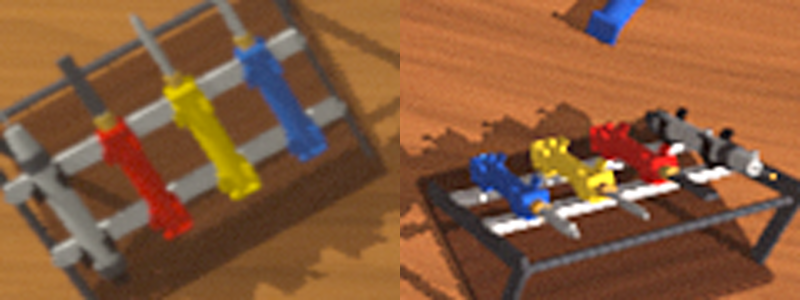

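The final picture shows all three handles in their own colour's clips, parallel and with blades up the slope. The handpiece is still in its black clips and the gripper is clear.

```bash
python3 -c "
from cell import env
print(env.job_done())"
```

```text
the job is handed in; nothing more can be done
None
```

I handed the job in at about 27 s: the red, yellow and small blue tools are pressed home in their own clips with blades up the slope, and the handpiece is still in its black clips; the judge's result was not shown.

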